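After the pump oil change: right the fallen oil bottles and push every cap home

ROBOT

A 7-joint arm with a two-finger parallel gripper is mounted at the origin on the work surface. World frame = base frame: x ahead of the robot, y to its left, z up, the work surface at z = 0. Lengths are in m, angles in rad, forces in N, time in s.
With the tool pointing down it reaches from about 0.425 to 0.875 m from the base axis. Payload 4.7 kg.
Tool frame: the origin (TCP) lies at the very end of the fingers, on their centre line; the grasp point (between the pads) lies 19 mm behind it; z points along the fingers, x is the direction in which the jaws open and shut, and the axes are right-handed (so a half turn about z gives the same grasp; the last joint's range is limited). The gripper opens to 87 mm and grips with 3 to 60 N. Pads are 19 mm wide; open, the fingers measure 117 mm over their backs; the gripper's body (75 mm by 190 mm) begins 51 mm behind the grasp point.
Start: joints at [-1.161, 0.321, -0.07, 1.45, 0.023, 1.371, -0.057], TCP at [0.251, 0.6, 0.223] pointing down, gripper open.
Joint ranges: [-2.86, 2.86], [-0.3, 2.09], [-1.38, 1.24], [0.06, 2.45], [-1.56, 4.7], [0.09, 2.05], [-2.69, 2.69]. Speed limits (rad/s): [2.57, 2.57, 3.14, 3.14, 3.14, 3.14, 3.14].

INTERFACE

Orientations are given as a rotation vector (axis times angle).
In Python, from workcell import observe, snapshot, calibration, workorder gives the robot as it stands.
- The arm moves only by the shell command python3 -m creep 'ROWS' [FORCE]. ROWS is a JSON object of lists of equal length, an entry for each row: "twist": the turn, a rotation vector about the tool's x, y, z in degrees, a list of three; "travel": the shift along the tool's x, y, z in cm, a list of three; "gripper": the finger opening in cm, from 0 to 8.7. In form: {"twist": [[ax, ay, az], ...], "travel": [[x, y, z], ...], "gripper": [gripper, ...]}. A call has 1 to 8 rows; each row is the pose to reach, as a shift and turn from the pose commanded when the call began, along the tool's axes at that moment; what a row does not reach only later rows make up. A row lasts 1/12 s, in which the tool goes at most 41.7 mm and 7.16 degrees, less where a joint would pass 70% of its speed; a pose out of reach is approached as far as the arm can. A call with a gripper value outside its range is refused whole. The fingers move at their own pace and stop on an object; FORCE is the grip in N (left out, the last holds). Time passes only in rows, so rows that repeat a pose let the fingers close. It gives the time, the measured TCP pose, the force and the opening at its end, in the units of the state.
- observe(): the state, without advancing time (a new reading comes with each control period).
- snapshot(name): name is "scene" or "top"; returns the picture (384x512x3 uint8, blue, green, red); there is no depth.
- calibration(name): a dict with "mtx" (3x3 intrinsics, pixels), "dist_coeffs" ([k1, k2, p1, p2, k3] as OpenCV has them; the pictures are not rectified), "world_from_camera" (4x4, takes a point from camera to world coordinates). Camera axes: x right, y up, looking along -z (the intrinsics and any distortion apply to the point x, -y, -z); pixel columns grow to the right and rows downward; lengths in m; the calibration is good to about 2 mm. A picture is of the moment at which its call begins. calibration takes no time and is no camera call.
- workorder.finish_job(): hands the job in, once; it reports no verdict.
The state is a dict: "time_s": time; "joint_positions": joint angles; "dq": joint speeds; "effort": joint torques, N m; "tcp_pos": TCP position; "tcp_rot": TCP orientation; "contact_force": force on the tool from outside, world axes, zero at the start; "wrist_torque": the same for the moment, N m; "gripper_width": opening from 0.0 (shut) to 1.0 (fully open).
Only numpy, scipy, OpenCV 4.12 (cv2) and the standard library are available. Lean on these libraries where they do the work, as an engineer would, in place of code of your own. Each camera call takes 0.05 s, during which the arm holds its last target.

TASK

The oil change on the vacuum pump is finished and its oil bottles have been knocked over on the bench. Stand every bottle upright in the steel drip tray with its blue cap pushed fully down, slide the tray fully home in its bay so that the yellow catch drops behind its side tab, and push the pump's red oil filler plug and yellow exhaust cap fully home. Leave the drill, the multimeter and the wrench where they lie.

Things in the scene. Friction and masses are not known exactly. Their poses are not given: they have to be found in the camera images.
- bottle_a_mid (a point): Middle of a loose white square oil bottle (closed, 0.3 kg, green labels, blue cap), on its axis 62 mm above its base. Square body 60 x 60 x 88 mm high, then a shoulder and the cap (40 mm across); 124 mm high with the cap down. z points from base to cap, x and y square to the flat sides. Starts lying on a flat side on the bench; may be absent.
- cap_a (a joint): How far this bottle's push-down cap stands up from its closed position, in m: 0 = fully down, 0.008 = fully up. It slides along the bottle axis, stays where it is left, needs about 7 N to move, and stops dead when home.
- cap_a_top (a point): Centre of the flat top (40 mm across) of this bottle's blue cap; z points out of the cap along the bottle's axis.
- bottle_b_mid (a point): Middle of a loose white square oil bottle (closed, 0.3 kg, green labels, blue cap), on its axis 62 mm above its base. Square body 60 x 60 x 88 mm high, then a shoulder and the cap (40 mm across); 124 mm high with the cap down. z points from base to cap, x and y square to the flat sides. Starts lying on a flat side on the bench; may be absent.
- cap_b (a joint): How far this bottle's push-down cap stands up from its closed position, in m: 0 = fully down, 0.008 = fully up. It slides along the bottle axis, stays where it is left, needs about 7 N to move, and stops dead when home.
- cap_b_top (a point): Centre of the flat top (40 mm across) of this bottle's blue cap; z points out of the cap along the bottle's axis.
- bottle_c_mid (a point): Middle of a loose white square oil bottle (closed, 0.3 kg, green labels, blue cap), on its axis 62 mm above its base. Square body 60 x 60 x 88 mm high, then a shoulder and the cap (40 mm across); 124 mm high with the cap down. z points from base to cap, x and y square to the flat sides. Starts lying on a flat side on the bench; may be absent.
- cap_c (a joint): How far this bottle's push-down cap stands up from its closed position, in m: 0 = fully down, 0.008 = fully up. It slides along the bottle axis, stays where it is left, needs about 7 N to move, and stops dead when home.
- cap_c_top (a point): Centre of the flat top (40 mm across) of this bottle's blue cap; z points out of the cap along the bottle's axis.
- tray: Loose steel drip tray, 0.4 kg, 230 x 150 mm outside, walls 4 mm thick and 24 mm high, floor 4 mm thick. Origin: centre of its underside; x along the 230 mm side, away from the robot, z up. A tab (25 x 31 mm, 22 mm high) sticks out of its left (+y) side, its rear edge at x = -105 mm. An 8 mm bow handle, 70 mm wide, 15 mm above the bench, stands out of the robot end to x = -145 mm.
- bay: Tray bay fixed on the bench: two 12 mm high guide rails, 78 to 88 mm either side of its x axis, which points away from the robot, and an end stop. The tray stands between the rails about 90 mm short of home and slides along bay +x. Origin: where the tray's origin lies when the tray is home; the end stop is met 3 mm beyond. y to the left, z up.
- catch (a joint): Yellow drop catch, hinged on a 54 mm high bracket on the left of the bay, 170 mm before the bay origin, in rad: 0 = dropped (at rest), positive = lifted, up to 1.0. It falls by its own weight. As the tray slides in, its tab lifts it about 0.2 rad; it drops behind the tab when the tray's x in the bay frame passes about -5 mm, and then holds the tray from sliding back.
- catch_tip (a point): Free end of the yellow drop catch, 99 mm to the left of the bay's middle line and about 13 mm above the bench when dropped.
- pump: Fixed vacuum pump, 300 x 125 mm. Origin: centre of its underside; x along its length, from the aluminium oil case (112 mm long, top 155 mm high, its front face 150 mm to -x, facing the robot) to the dark motor; y to its left, z up. Handle 235 mm high over the motor, from x = -8 to 136 mm; gauge 227 mm high at x = -30, y = 85 mm.
- filler (a joint): How far the pump's oil filler plug (red, 34 mm across) stands up, in m: 0 = fully home, 0.008 = fully up. Slides vertically, stays where it is left, needs about 7 N to move, stops dead when home.
- filler_top (a point): Centre of the flat top of the red oil filler plug on the oil case; 178 mm above the bench when home.
- exhaust (a joint): How far the pump's exhaust dust cap (yellow, 36 mm across) stands up, in m: 0 = fully home, 0.008 = fully up. Slides vertically, stays where it is left, needs about 7 N to move, stops dead when home.
- exhaust_top (a point): Centre of the flat top of the yellow exhaust cap on the oil case; 178 mm above the bench when home.
- drill: Bystander: grey cordless drill lying on its side beyond the bottles on the right, about 210 x 175 mm, 62 mm high. Origin under its barrel, which runs along its x from -40 to 135 mm (54 mm thick, then the bit); handle and battery reach 145 mm to its -y. Leave it alone.
- meter: Bystander: orange multimeter lying on its back beyond the tray's left side, 150 x 75 x 45 mm. Origin at the centre of its underside. Leave it alone.
- wrench: Bystander: 200 mm steel wrench lying to the right of the pump, beyond the bottles. Origin near its middle. Leave it alone.
Mind the look-alikes: they are no part of the job. Leave any pink look-alike of the part that bears bottle_c_mid alone.

How it is judged:
At the end, for the whole second after the job is handed in: Every bottle present stands at rest inside the tray, upright within 4 degrees, its cap within 1.5 mm of fully down; filler plug and exhaust cap within 1.5 mm of home; the tray at rest within 14 mm of home with the catch dropped (below 0.08 rad) behind its tab (angle between each of bottle_a_mid, bottle_b_mid, bottle_c_mid's own z axis and vertical below 0.07 rad and x of bottle_a_mid in the frame of tray between -0.088 and 0.088 m and y of bottle_a_mid in the frame of tray between -0.048 and 0.048 m and z of bottle_a_mid in the frame of tray between 0.06 and 0.072 m and linear speed of each of bottle_a, bottle_b, bottle_c, tray below 0.02 m/s and value of joint each of cap_a, cap_b, cap_c, filler, exhaust below 0.0015 m and x of bottle_b_mid in the frame of tray between -0.088 and 0.088 m and y of bottle_b_mid in the frame of tray between -0.048 and 0.048 m and z of bottle_b_mid in the frame of tray between 0.06 and 0.072 m and x of bottle_c_mid in the frame of tray between -0.088 and 0.088 m and y of bottle_c_mid in the frame of tray between -0.048 and 0.048 m and z of bottle_c_mid in the frame of tray between 0.06 and 0.072 m and value of joint catch below 0.08 rad and x of tray in the frame of bay above -0.014 m); the robot touches nothing.
It fails at once if the drill is moved more than 40 mm (distance of drill from where it was at the start of the episode above 0.04 m).
It fails at once if the multimeter is moved more than 40 mm (distance of meter from where it was at the start of the episode above 0.04 m).
It fails at once if the wrench is moved more than 40 mm (distance of wrench from where it was at the start of the episode above 0.04 m).
Of bottle_a, bottle_b, bottle_c only 2 to 3 are there at a start; the rules pass over those that are not, and their reading is None.
At some moment in a run one of bottle_a, bottle_b, bottle_c may be knocked a few centimetres aside while the robot is not near it.
Once in a run the grip may slacken for a moment while it holds something.
It also fails if it takes over 210 s, if anything falls off the work surface, if the arm or the gripper's body presses on something with over 40 N, if the wrist force passes 120 N, or if a joint passes its speed limit or range.

## Working session

There is one attempt and no reset: what is moved stays moved. The work goes in short steps, Python scripts to look and compute and a shell command to move; the robot and the scene stay as the last step left them, time stands still between calls to the robot, and variables do not carry over. Pictures are saved under pics/ and viewed, and the job is handed in when it is done.

```bash
ls; mkdir -p pics; python3 - <<'E'
from workcell import observe,snapshot,calibration
import cv2
print(observe())
for n in("scene","top"):
    c=calibration(n);print(n,c)
    cv2.imwrite(f"pics/{n}0.png",cv2.resize(snapshot(n),None,fx=1.5,fy=1.5,interpolation=cv2.INTER_CUBIC))
E
```

```text
pics
{'time_s': 0.0, 'joint_positions': array([-1.16090321,  0.32180385, -0.07008465,  1.45169362,  0.02263748,
        1.37080676, -0.05690325]), 'dq': array([-2.02841056e-04,  7.42443921e-04,  1.31509860e-05,  1.26857037e-03,
        1.22885576e-03,  5.92495994e-04,  3.11215769e-04]), 'effort': array([-1.54372037e-04, -4.91298366e+01, -4.03978424e-01, -3.12513828e+01,
       -6.37538591e-02,  4.41254396e-02,  1.89172297e-04]), 'tcp_pos': array([0.25044211, 0.59920228, 0.22146463]), 'tcp_rot': array([ 2.61382382e+00,  1.74072460e+00, -2.38990887e-03]), 'contact_force': array([ 0.26612709, -0.59538489,  1.0388599 ]), 'wrist_torque': array([-1.33235028e-02,  6.80251169e-05,  4.50870278e-02]), 'gripper_width': 1.0022088543151657}
scene {'mtx': array([[428.10078819,   0.        , 251.99434633],
       [  0.        , 428.10078819, 190.79664009],
       [  0.        ,   0.        ,   1.        ]]), 'dist_coeffs': array([-0.11982337,  0.        ,  0.        ,  0.        ,  0.        ]), 'world_from_camera': array([[-0.10664169, -0.52628751,  0.84359291,  1.8399594 ],
       [ 0.99428507, -0.06069003,  0.0878289 ,  0.12934865],
       [ 0.00497443,  0.84813806,  0.5297519 ,  0.94821271],
       [ 0.        ,  0.        ,  0.        ,  1.        ]])}
top {'mtx': array([[479.66118357,   0.        , 246.76960578],
       [  0.        , 479.66118357, 191.36344225],
       [  0.        ,   0.        ,   1.        ]]), 'dist_coeffs': array([-0.17302578,  0.        ,  0.        ,  0.        ,  0.        ]), 'world_from_camera': array([[-0.02652488,  0.99720055, -0.06991061,  0.3994905 ],
       [-0.99961871, -0.02699591, -0.00580126,  0.00528898],
       [-0.00767232,  0.06973007,  0.99753639,  1.80977073],
       [ 0.        ,  0.        ,  0.        ,  1.        ]])}
```

View pics/scene0.png

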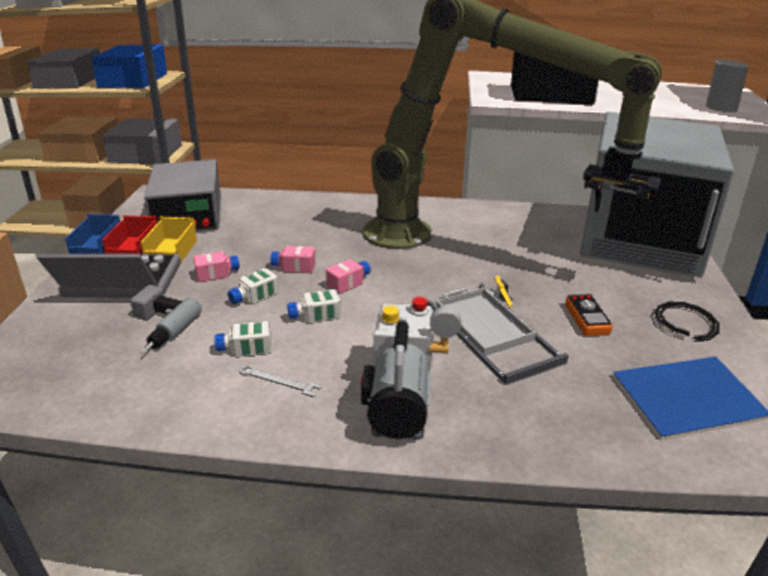

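View pics/top0.png

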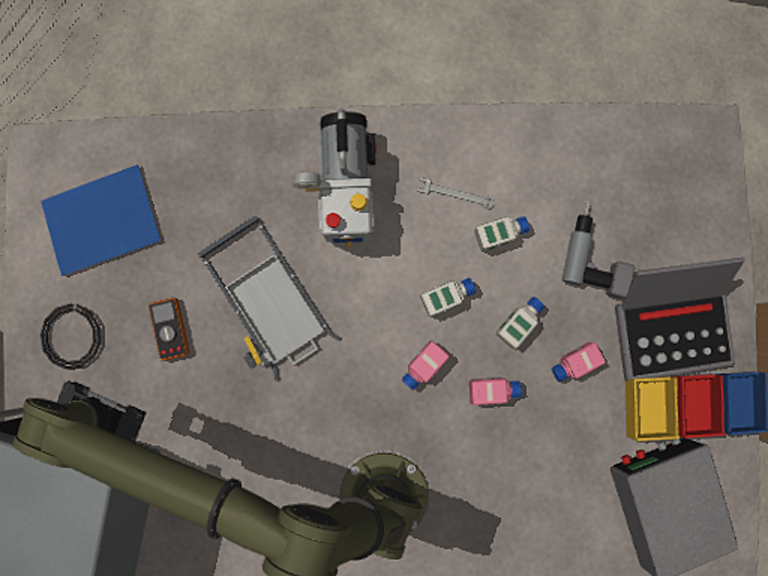

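```bash
cat > h.py <<'E'
import numpy as np,cv2
from workcell import observe,snapshot,calibration
from scipy.spatial.transform import Rotation as R
def ray(n,uv):
    c=calibration(n);T=c["world_from_camera"]
    p=cv2.undistortPoints(np.array(uv,float).reshape(-1,1,2),c["mtx"],c["dist_coeffs"]).reshape(-1,2)
    d=np.c_[p[:,0],-p[:,1],-np.ones(len(p))]@T[:3,:3].T
    return T[:3,3],d
def plane(n,uv,z):
    o,d=ray(n,uv); return o+d*((z-o[2])/d[:,2])[:,None]
def proj(n,X):
    c=calibration(n);T=np.linalg.inv(c["world_from_camera"])
    q=np.atleast_2d(X)@T[:3,:3].T+T[:3,3]
    return cv2.projectPoints(q*[1,-1,-1],np.zeros(3),np.zeros(3),c["mtx"],c["dist_coeffs"])[0].reshape(-1,2)
def crop(n,x0,y0,x1,y1,name,s=4,img=None):
    im=snapshot(n) if img is None else img
    cv2.imwrite("pics/"+name,cv2.resize(im[y0:y1,x0:x1],None,fx=s,fy=s,interpolation=cv2.INTER_CUBIC))
    return im
def tool(yaw,tilt):
    """tool z horizontally along yaw(rad), tilted 'tilt' from straight down; jaw x horizontal"""
    z=np.array([np.cos(yaw)*np.sin(tilt),np.sin(yaw)*np.sin(tilt),-np.cos(tilt)])
    x=np.array([np.sin(yaw),-np.cos(yaw),0]); 
    return R.from_matrix(np.c_[x,np.cross(z,x),z])
def goto(pos,rot=None,flip=True):
    s=observe();r0=R.from_rotvec(s["tcp_rot"]);r=r0 if rot is None else rot
    if flip:
        r2=r*R.from_rotvec([0,0,np.pi])
        if (r0.inv()*r2).magnitude()<(r0.inv()*r).magnitude(): r=r2
    tr=r0.inv().apply(np.array(pos)-s["tcp_pos"])*100
    tw=np.degrees((r0.inv()*r).as_rotvec())
    print("at",s["tcp_pos"].round(4),"twist",tw.round(1),"travel",tr.round(2),"steps t",round(np.linalg.norm(tr)/4.17,1),"r",round(np.linalg.norm(tw)/7.16,1),"q7",s["joint_positions"].round(2))
E
python3 - <<'E'
from h import *
t=snapshot("top")
crop("top",100,60,370,290,"t1.png",2.9,img=t)
cv2.imwrite("pics/raw_top0.png",t)
hsv=cv2.cvtColor(t,cv2.COLOR_BGR2HSV)
for nm,lo,hi in(("blue",(105,120,50),(125,255,255)),("green",(60,60,30),(95,255,200)),("red",(0,170,100),(6,255,255)),("yel",(18,140,120),(32,255,255)),("pink",(160,80,120),(179,255,255))):
    m=cv2.inRange(hsv,lo,hi)
    n,l,st,ce=cv2.connectedComponentsWithStats(m)
    for i in range(1,n):
        if st[i,4]>12: print(nm,ce[i].round(1),st[i,4],plane("top",ce[i],.03 if nm=="blue" else .06)[0].round(3))
E
```

```text
blue [ 66.6 146.5] 3600 [0.717 0.707 0.03 ]
blue [348.7 149.6] 63 [ 0.672 -0.373  0.03 ]
blue [312.4 190.7] 65 [ 0.52  -0.229  0.03 ]
blue [357.3 202.5] 62 [ 0.471 -0.397  0.03 ]
blue [372.6 248. ] 71 [ 0.299 -0.449  0.03 ]
blue [273.  254.1] 63 [ 0.289 -0.075  0.03 ]
blue [496.7 267.9] 1074 [ 0.2   -0.947  0.03 ]
blue [343.9 259.2] 66 [ 0.262 -0.339  0.03 ]
green [334.7 153.4] 46 [ 0.654 -0.313  0.06 ]
green [326.4 155.9] 51 [ 0.645 -0.282  0.06 ]
green [298.  196.6] 51 [ 0.498 -0.171  0.06 ]
green [290.  200.1] 52 [ 0.486 -0.142  0.06 ]
green [348.2 214.8] 50 [ 0.426 -0.354  0.06 ]
green [342.5 221.4] 46 [ 0.402 -0.332  0.06 ]
green [427.9 308.6] 81 [ 0.066 -0.647  0.06 ]
red [221.6 146.2] 63 [0.692 0.104 0.06 ]
red [450.1 207.3] 217 [ 0.441 -0.747  0.06 ]
red [465.1 269.8] 800 [ 0.204 -0.799  0.06 ]
red [426.8 302.7] 21 [ 0.089 -0.643  0.06 ]
red [417.  306.4] 21 [ 0.077 -0.605  0.06 ]
yel [238.3 133.7] 80 [0.737 0.041 0.06 ]
yel [168.3 233.4] 69 [0.376 0.307 0.06 ]
yel [435.4 271.9] 888 [ 0.202 -0.679  0.06 ]
pink [284.6 241.6] 379 [ 0.335 -0.117  0.06 ]
pink [388.5 240.4] 365 [ 0.327 -0.502  0.06 ]
pink [326.5 260.7] 367 [ 0.261 -0.269  0.06 ]
```

View pics/t1.png

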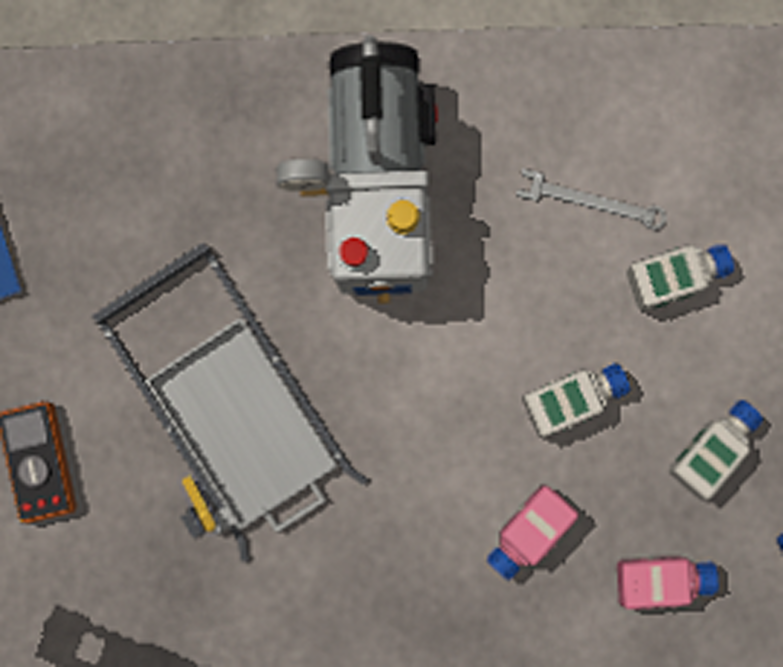

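```bash
python3 - <<'E'
from h import *
t=cv2.imread("pics/raw_top0.png")
crop("top",160,130,235,260,"t2.png",6,img=t[:, :])
im=t[130:260,155:240];cv2.imwrite("pics/t2.png",cv2.resize(im,None,fx=7,fy=4.6,interpolation=cv2.INTER_CUBIC))
cv2.imwrite("pics/t2.png",cv2.resize(t[140:255,130:240],None,fx=5,fy=5,interpolation=cv2.INTER_CUBIC))
s=snapshot("scene");cv2.imwrite("pics/s2.png",cv2.resize(s[180:265,240:390],None,fx=5,fy=5,interpolation=cv2.INTER_CUBIC))
E
```

```text
(no output)
```

View pics/t2.png

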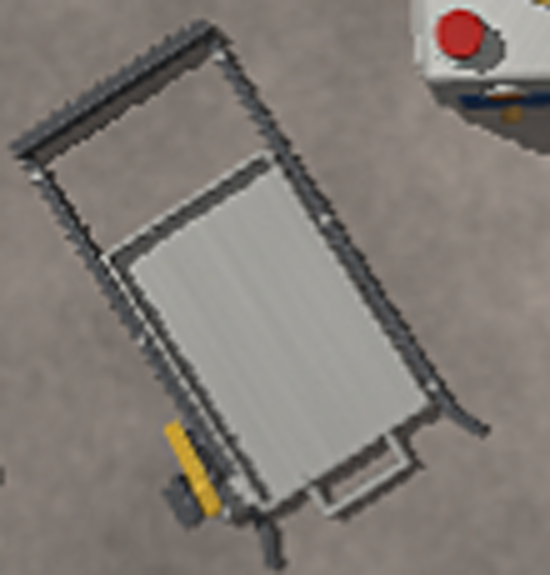

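View pics/s2.png

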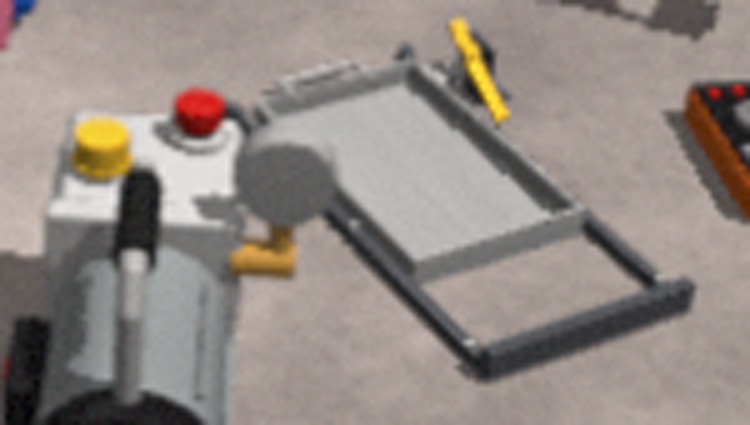

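```bash
python3 - <<'E'
from h import *
def P(l,z,off=(130,140),k=5): return plane("top",np.array(l)/k+off,z)
c=P([(105,255),(268,155),(435,402),(265,512)],.024)
print(c.round(4),c.mean(0).round(4))
e=((c[0]+c[1])-(c[3]+c[2]))/2; print("len",np.linalg.norm(e),np.degrees(np.arctan2(e[1],e[0])), np.linalg.norm(c[0]-c[1]),np.linalg.norm(c[3]-c[2]))
for a,b in((0,3),(1,2)):
    d=c[a]-c[b];print(np.degrees(np.arctan2(d[1],d[0])))
d=c[0]-c[1];print("w",np.degrees(np.arctan2(d[1],d[0]))-90)
h=P([(335,515),(418,463)],.015);print("handle",h.round(4),h.mean(0).round(4))
# end stop ends and rails
r=P([(15,150),(213,28)],.02);print("stop",r.round(4),r.mean(0)); d=r[0]-r[1];print(np.degrees(np.arctan2(d[1],d[0]))-90,np.linalg.norm(d))
r=P([(222,55),(435,390)],.012);d=r[0]-r[1];print("railR",np.degrees(np.arctan2(d[1],d[0])),r.round(4))
r=P([(35,172),(240,505)],.012);d=r[0]-r[1];print("railL",np.degrees(np.arctan2(d[1],d[0])))
# pump plugs
t=cv2.imread("pics/raw_top0.png");s=snapshot("scene")
for nm,lo,hi in(("red",(0,150,100),(8,255,255)),("yel",(20,150,120),(32,255,255))):
  for n,i in(("top",t),("scene",s)):
    m=cv2.inRange(cv2.cvtColor(i,cv2.COLOR_BGR2HSV),lo,hi)
    k,l,st,ce=cv2.connectedComponentsWithStats(m)
    for j in range(1,k):
        if st[j,4]>12: print(nm,n,ce[j].round(1),st[j],plane(n,ce[j],.18)[0].round(4))
# bottles: body mask white/green at z=.06
hsv=cv2.cvtColor(t,cv2.COLOR_BGR2HSV)
g=cv2.inRange(hsv,(60,60,30),(95,255,200)); w=cv2.inRange(t,(175,175,175),(255,255,255))
m=cv2.morphologyEx(g|w,cv2.MORPH_CLOSE,np.ones((3,3)))
for ct in cv2.findContours(m,cv2.RETR_EXTERNAL,cv2.CHAIN_APPROX_NONE)[0]:
    if 250<cv2.contourArea(ct)<900:
        b=plane("top",cv2.boxPoints(cv2.minAreaRect(ct)),.06)
        print(b.mean(0).round(4),[np.linalg.norm(b[i]-b[(i+1)%4]).round(3) for i in (0,1)],[np.degrees(np.arctan2(*(b[(i+1)%4]-b[i])[1::-1])).round(1) for i in(0,1)],ct[:,0].mean(0))
E
```

```text
[[0.5358 0.376  0.024 ]
 [0.6078 0.2511 0.024 ]
 [0.4193 0.1293 0.024 ]
 [0.3405 0.2583 0.024 ]] [0.4758 0.2537 0.024 ]
len 0.22617362694781995 31.95698954058653 0.1442492900115627 0.15118077137439967
31.075859862615335
32.85257727353621
w 29.951764602598956
handle [[0.3368 0.207  0.015 ]
 [0.3741 0.1438 0.015 ]] [0.3555 0.1754 0.015 ]
stop [[0.6179 0.4455 0.02  ]
 [0.7064 0.2923 0.02  ]] [0.66218908 0.36889579 0.02      ]
30.00470203687742 0.17699543672026644
railR 31.268131584332863 [[0.6868 0.2869 0.012 ]
 [0.4284 0.13   0.012 ]]
railL 30.91535979839458
red top [221.8 146.2] [218 142   9   9  68] [0.6717 0.0966 0.18  ]
red top [450.1 207.3] [426 202  49  11 218] [ 0.4386 -0.6959  0.18  ]
red top [465.1 269.9] [454 250  30  42 804] [ 0.2169 -0.744   0.18  ]
red top [426.7 302.7] [424 300   6   6  22] [ 0.1103 -0.5983  0.18  ]
red top [416.9 306.3] [414 304   6   6  24] [ 0.0996 -0.5624  0.18  ]
red scene [ 85.9 156.2] [ 69 144  35  25 496] [ 0.435  -0.6794  0.18  ]
red scene [136.4 147.6] [135 145   4   6  16] [ 0.3403 -0.5014  0.18  ]
red scene [279.6 201.2] [275 198  10   8  57] 
[... 263 characters left out ...]
  30 731] [ 0.4349 -0.5622  0.18  ]
yel scene [335.1 193.5] [330 184  12  20  69] [0.6014 0.2826 0.18  ]
yel scene [260.4 209.3] [255 204  11  12  90] [0.7238 0.0404 0.18  ]
[ 0.4173 -0.3403  0.06  ] [np.float64(0.078), np.float64(0.06)] [np.float64(-43.4), np.float64(-132.7)] [344.56451613 217.5483871 ]
[ 0.4915 -0.1571  0.06  ] [np.float64(0.078), np.float64(0.051)] [np.float64(-67.6), np.float64(-157.9)] [294.06666667 198.51666667]
[ 0.646  -0.2976  0.06  ] [np.float64(0.078), np.float64(0.058)] [np.float64(-72.9), np.float64(-164.0)] [330.42424242 155.37878788]
[0.7256 0.0758 0.06  ] [np.float64(0.119), np.float64(0.128)] [np.float64(-91.7), np.float64(178.5)] [228.97524752 137.06435644]
```

```bash
python3 - <<'E'
from h import *
a=np.radians(31);c=np.array([.478,.252]);u=np.array([np.cos(a),np.sin(a)])
goto([*(c+.075*u),.08],tool(a,0))
goto([*(c+.075*u),.08],tool(a,0),flip=False)
E
```

```text
at [0.2506 0.5995 0.2221] twist [ -0.    0.  -53.7] travel [-17.24  38.83  14.22] steps t 10.7 r 7.5 q7 [-1.16  0.32 -0.07  1.45  0.02  1.37 -0.06]
at [0.2506 0.5995 0.2221] twist [1.000e-01 0.000e+00 1.263e+02] travel [-17.24  38.83  14.22] steps t 10.7 r 17.6 q7 [-1.16  0.32 -0.07  1.45  0.02  1.37 -0.06]
```

```bash
python3 -m creep '{"twist":[[0,0,-53.7],[0,0,-53.7],[0,0,-53.7],[0,0,-53.7],[0,0,-53.7],[0,0,-53.7],[0,0,-53.7],[0,0,-53.7]],"travel":[[-17.2,38.8,3],[-17.2,38.8,3],[-17.2,38.8,3],[-17.2,38.8,3],[-17.2,38.8,3],[-17.2,38.8,3],[-17.2,38.8,3],[-17.2,38.8,3]],"gripper":[0,0,0,0,0,0,0,0]}' 20
python3 - <<'E'
from h import *
a=np.radians(31);c=np.array([.478,.252]);u=np.array([np.cos(a),np.sin(a)])
goto([*(c+.075*u),.06],tool(a,0))
E
```

```text
time_s: 0.92
tcp_pos: [0.4702, 0.3676, 0.2001]
tcp_rot: [-1.537, -2.74, -0.001]
contact_force: [1.0, 0.7, 0.6]
gripper_width: 0.477
at [0.4702 0.3676 0.2001] twist [ 0.  -0.   0.4] travel [-10.33   2.13  14.01] steps t 4.2 r 0.1 q7 [-0.71  0.22  0.01  1.62 -0.    1.3   1.41]
```

```bash
python3 -m creep '{"twist":[[0,0,0.4],[0,0,0.4],[0,0,0.4],[0,0,0.4],[0,0,0.4],[0,0,0.4],[0,0,0.4],[0,0,0.4]],"travel":[[-10.3,2.1,14],[-10.3,2.1,14],[-10.3,2.1,14],[-10.3,2.1,14],[-10.3,2.1,14],[-10.3,2.1,14],[-10.3,2.1,14],[-10.3,2.1,14]],"gripper":[0,0,0,0,0,0,0,0]}'
python3 - <<'E'
from h import *
a=np.radians(31);c=np.array([.478,.252]);u=np.array([np.cos(a),np.sin(a)])
goto([*(c+.075*u),.012],tool(a,0))
im=crop("top",130,140,240,255,"t3.png",5)
E
```

```text
time_s: 1.58
tcp_pos: [0.5408, 0.2938, 0.062]
tcp_rot: [1.553, 2.731, 0.005]
contact_force: [-0.1, 0.5, -0.4]
gripper_width: 0.009
at [0.5408 0.2938 0.062 ] twist [ 0.2 -0.1 -0.2] travel [-0.35 -0.05  5.  ] steps t 1.2 r 0.0 q7 [-0.59  0.37  0.06  1.72 -0.03  1.05  1.59]
```

View pics/t3.png

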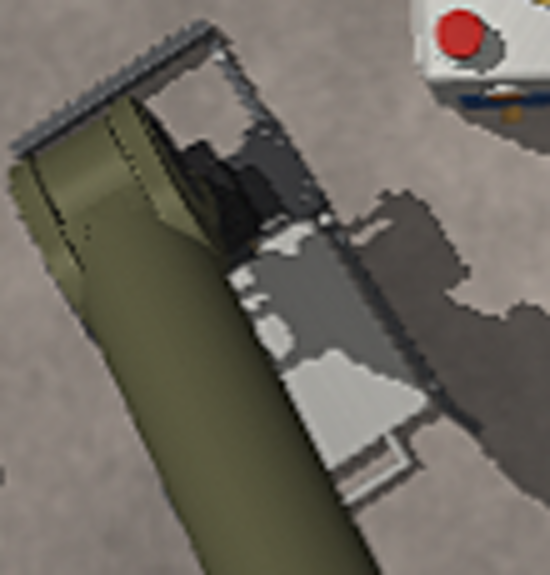

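```bash
python3 -m creep '{"twist":[[0,0,0],[0,0,0],[0,0,0],[0,0,0]],"travel":[[-0.3,0,3],[-0.3,0,5],[-0.3,0,5],[-0.3,0,5]],"gripper":[0,0,0,0]}'
python3 - <<'E'
from h import *
a=np.radians(31);c=np.array([.478,.252]);u=np.array([np.cos(a),np.sin(a)])
goto([*(c+.19*u),.012],tool(a,0))
E
```

```text
time_s: 1.97
tcp_pos: [0.5415, 0.2899, 0.0107]
tcp_rot: [-1.553, -2.73, -0.0]
contact_force: [0.7, -0.2, 0.1]
gripper_width: 0.004
at [0.5415 0.2899 0.0107] twist [-0.  -0.  -0.3] travel [ 0.07 11.6  -0.13] steps t 2.8 r 0.0 q7 [-0.58  0.43  0.06  1.76 -0.03  0.96  1.6 ]
```

```bash
python3 -m creep '{"twist":[[0,0,0],[0,0,0],[0,0,0],[0,0,0],[0,0,0],[0,0,0],[0,0,0],[0,0,0]],"travel":[[0,1.5,0],[0,3,0],[0,4.5,0],[0,6,0],[0,7.5,0],[0,9,0],[0,10.3,0],[0,11,0]],"gripper":[0,0,0,0,0,0,0,0]}'
python3 -m creep '{"twist":[[0,0,0],[0,0,0],[0,0,0]],"travel":[[0,0.4,0],[0,0.7,0],[0,0.7,0]],"gripper":[0,0,0]}'
python3 - <<'E'
from h import *
a=np.radians(31);c=np.array([.478,.252]);u=np.array([np.cos(a),np.sin(a)])
goto([*(c+.19*u),.012],tool(a,0))
im=crop("top",130,140,240,255,"t4.png",5)
E
```

```text
time_s: 2.63
tcp_pos: [0.6378, 0.3464, 0.0128]
tcp_rot: [1.554, 2.73, 0.003]
contact_force: [-5.6, -3.6, 5.6]
gripper_width: 0.006
time_s: 2.88
tcp_pos: [0.6427, 0.3488, 0.0119]
tcp_rot: [-1.555, -2.729, -0.0]
contact_force: [-4.6, -2.5, 2.8]
gripper_width: 0.01
at [0.6427 0.3488 0.0119] twist [ 0.  -0.  -0.3] travel [ 0.18 -0.1  -0.01] steps t 0.0 r 0.0 q7 [-0.58  0.64  0.06  1.43 -0.04  1.07  1.6 ]
```

View pics/t4.png

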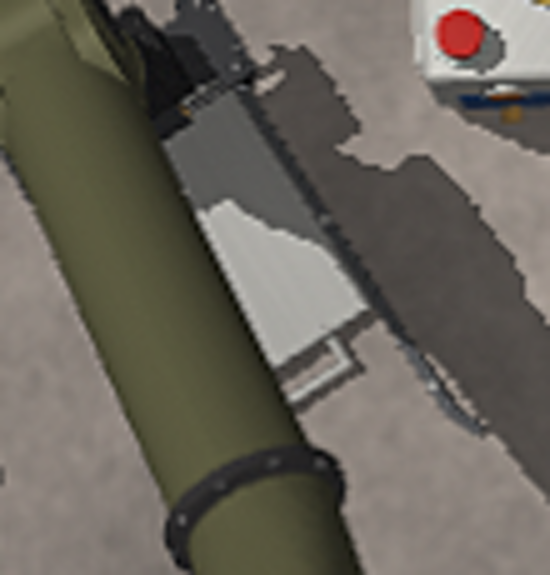

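```bash
python3 -m creep '{"twist":[[0,0,0],[0,0,0],[0,0,0]],"travel":[[0,0.3,0],[0,0.5,0],[0,0.5,0]],"gripper":[0,0,0]}'
python3 -m creep '{"twist":[[0,0,0],[0,0,0],[0,0,0]],"travel":[[0,0.3,0],[0,0.5,0],[0,0.5,0]],"gripper":[0,0,0]}'
python3 -c "
from h import *
im=crop('scene',240,160,390,265,'s4.png',5)"
```

```text
time_s: 3.18
tcp_pos: [0.6469, 0.3509, 0.0112]
tcp_rot: [-1.555, -2.729, -0.0]
contact_force: [-3.8, -2.9, 3.1]
gripper_width: 0.004
time_s: 3.43
tcp_pos: [0.6512, 0.3533, 0.011]
tcp_rot: [-1.556, -2.729, 0.0]
contact_force: [-5.0, -2.4, 3.5]
gripper_width: 0.003
```

View pics/s4.png

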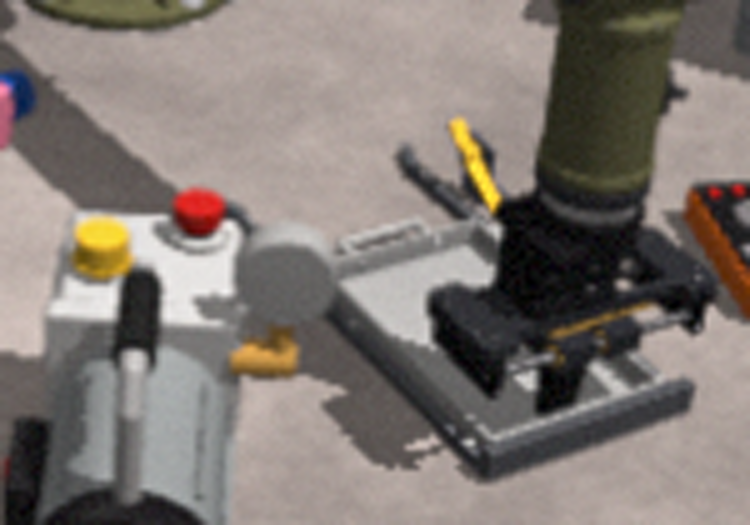

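Nearly at the end stop (gap at about (600,400) in the crop); I keep pushing gently until the force rises.

```bash
python3 -m creep '{"twist":[[0,0,0],[0,0,0],[0,0,0]],"travel":[[0,0.3,0],[0,0.5,0],[0,0.5,0]],"gripper":[0,0,0]}'
python3 -m creep '{"twist":[[0,0,0],[0,0,0],[0,0,0]],"travel":[[0,0.3,0],[0,0.5,0],[0,0.5,0]],"gripper":[0,0,0]}'

```

```text
time_s: 3.73
tcp_pos: [0.6533, 0.3547, 0.0108]
tcp_rot: [-1.554, -2.726, 0.008]
contact_force: [-9.9, -5.6, 8.8]
gripper_width: 0.003
time_s: 3.98
tcp_pos: [0.6534, 0.3547, 0.0108]
tcp_rot: [-1.551, -2.721, 0.023]
contact_force: [-22.0, -11.6, 19.1]
gripper_width: 0.002
```

```bash
python3 -m creep '{"twist":[[0,0,0],[0,0,0],[0,0,0],[0,0,0],[0,0,0],[0,0,0],[0,0,0],[0,0,0]],"travel":[[0,-0.5,0],[0,-1.5,0],[0,-3,-1],[0,-3,-5],[0,-3,-9],[0,-3,-13],[0,-3,-17],[0,-3,-20]],"gripper":[0,0,0,0,0,0,0,0]}'
python3 - <<'E'
from h import *
goto([.672,.097,.24],tool(0,0))
im=crop("scene",240,160,390,265,"s5.png",5)
E
```

```text
time_s: 4.65
tcp_pos: [0.6361, 0.3441, 0.2153]
tcp_rot: [1.554, 2.726, 0.011]
contact_force: [0.2, 0.2, 0.4]
gripper_width: 0.0
at [0.6361 0.3441 0.2153] twist [ 0.4 -0.1 30.6] travel [-23.09  -9.47  -2.54] steps t 6.0 r 4.3 q7 [-0.58  0.47  0.08  1.26 -0.03  1.4   1.59]
```

View pics/s5.png

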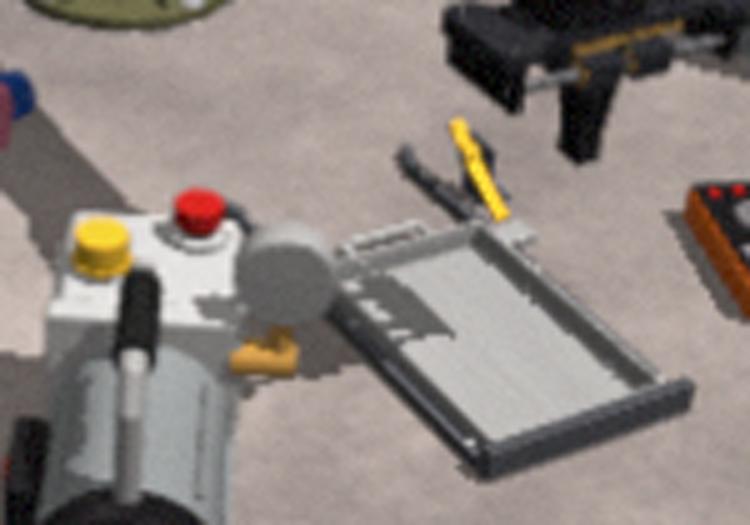

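```bash
python3 -m creep '{"twist":[[0,0,0],[0,0,10],[0,0,20],[0,0,30],[0,0,30],[0,0,30],[0,0,30],[0,0,30]],"travel":[[0,0,-3],[-23.1,-9.5,-3],[-23.1,-9.5,-3],[-23.1,-9.5,-3],[-23.1,-9.5,-3],[-23.1,-9.5,-3],[-23.1,-9.5,-3],[-23.1,-9.5,-3]],"gripper":[0,0,0,0,0,0,0,0]}'
python3 - <<'E'
from h import *
goto([.671,.098,.20],tool(0,0))
E
```

```text
time_s: 5.37
tcp_pos: [0.6726, 0.0819, 0.241]
tcp_rot: [2.22, 2.211, -0.004]
contact_force: [-0.4, -2.9, 0.3]
gripper_width: 0.009
at [0.6726 0.0819 0.241 ] twist [ 0.3  0.5 -0.2] travel [ 1.64 -0.19  4.09] steps t 1.1 r 0.1 q7 [-0.35  0.37  0.26  1.36 -0.08  1.42  1.46]
```

```bash
python3 -m creep '{"twist":[[0,0,0],[0,0,0],[0,0,0]],"travel":[[0,0,0],[0,0,0],[0,0,0]],"gripper":[0,0,0]}'
python3 - <<'E'
from h import *
goto([.671,.098,.20],tool(0,0))
E
```

```text
time_s: 5.62
tcp_pos: [0.6703, 0.0985, 0.24]
tcp_rot: [-2.206, -2.236, -0.003]
contact_force: [0.7, -0.0, -0.3]
gripper_width: 0.003
at [0.6703 0.0985 0.24  ] twist [ 0.  -0.1  0.8] travel [-0.05  0.06  4.  ] steps t 1.0 r 0.1 q7 [-0.36  0.37  0.24  1.36 -0.09  1.42  1.46]
```

```bash
python3 -m creep '{"twist":[[0,0,0],[0,0,0],[0,0,0],[0,0,0],[0,0,0],[0,0,0],[0,0,0],[0,0,0]],"travel":[[0,0,3],[0,0,5],[0,0,5.4],[0,0,5.8],[0,0,6.2],[0,0,6.5],[0,0,6.7],[0,0,6.7]],"gripper":[0,0,0,0,0,0,0,0]}'
```

```text
time_s: 6.28
tcp_pos: [0.6694, 0.0986, 0.1783]
tcp_rot: [-2.205, -2.235, -0.004]
contact_force: [-10.1, 0.8, 17.4]
gripper_width: 0.006
```

```bash
python3 -m creep '{"twist":[[0,0,0],[0,0,0],[0,0,0],[0,0,0]],"travel":[[0,0,-3],[0,0,-5],[0,0,-5],[0,0,-5]],"gripper":[0,0,0,0]}'
python3 - <<'E'
from h import *
goto([.714,.039,.21],tool(0,0))
E
```

```text
time_s: 6.62
tcp_pos: [0.6715, 0.0973, 0.2259]
tcp_rot: [2.206, 2.234, 0.007]
contact_force: [0.8, 0.6, -0.3]
gripper_width: 0.005
at [0.6715 0.0973 0.2259] twist [ 0.3 -0.1  0.7] travel [-5.88  4.17  1.6 ] steps t 1.8 r 0.1 q7 [-0.36  0.38  0.24  1.38 -0.09  1.39  1.46]
```

```bash
python3 -m creep '{"twist":[[0,0,0],[0,0,0],[0,0,0],[0,0,0],[0,0,0]],"travel":[[-3,2,0],[-5.9,4.2,0.5],[-5.9,4.2,1],[-5.9,4.2,1],[-5.9,4.2,1]],"gripper":[0,0,0,0,0]}'
python3 - <<'E'
from h import *
goto([.714,.039,.178],tool(0,0))
E
```

```text
time_s: 7.03
tcp_pos: [0.7122, 0.0381, 0.2114]
tcp_rot: [-2.207, -2.232, 0.002]
contact_force: [0.2, 0.6, 0.1]
gripper_width: 0.006
at [0.7122 0.0381 0.2114] twist [-0.2 -0.   0.6] travel [0.09 0.19 3.34] steps t 0.8 r 0.1 q7 [-0.27  0.47  0.27  1.29 -0.12  1.4   1.57]
```

```bash
python3 -m creep '{"twist":[[0,0,0],[0,0,0],[0,0,0],[0,0,0],[0,0,0],[0,0,0],[0,0,0]],"travel":[[0.1,0.2,1.5],[0.1,0.2,2],[0.1,0.2,2.5],[0.1,0.2,3],[0.1,0.2,3.4],[0.1,0.2,3.7],[0.1,0.2,3.8]],"gripper":[0,0,0,0,0,0,0]}'
python3 -m creep '{"twist":[[0,0,0],[0,0,0],[0,0,0],[0,0,0],[0,0,0],[0,0,0]],"travel":[[0,0,-3],[0,0,-6],[0,0,-9],[0,0,-12],[0,0,-12],[0,0,-12]],"gripper":[8,8,8,8,8,8]}'

```

```text
time_s: 7.62
tcp_pos: [0.7144, 0.04, 0.1784]
tcp_rot: [-2.207, -2.234, -0.003]
contact_force: [-7.1, 1.1, 14.9]
gripper_width: 0.004
time_s: 8.12
tcp_pos: [0.7159, 0.0386, 0.2982]
tcp_rot: [2.206, 2.231, 0.007]
contact_force: [-0.7, 0.4, -0.2]
gripper_width: 0.373
```

```bash
cat >> h.py <<'E'
def grasp(c,z,udeg,th,back=0.,off=.012,place=False):
    u=np.radians(udeg);r=tool(u,np.pi/2-th if place else -th)
    zz=r.apply([0,0,1]);g=np.array([c[0]+off*np.cos(u),c[1]+off*np.sin(u),z])
    return g+zz*(.019-back), r*R.from_rotvec([0,0,np.pi])
TH=np.radians(30)
E
python3 - <<'E'
from h import *
for f in(0,1):
    s=observe();r0=R.from_rotvec(s["tcp_rot"]);print((tool(0,0)*R.from_rotvec([0,0,np.pi*f])).inv()*r0)
p,r=grasp((.4915,-.157),.03,-68,TH,back=.12); goto(p,r,False); goto(p,r*R.from_rotvec([0,0,np.pi]),False)
print(p)
E
```

```text
Rotation.from_matrix(array([[-9.99936198e-01, -1.12792006e-02, -6.15288076e-04],
                            [ 1.12823955e-02, -9.99921429e-01, -5.46287587e-03],
                            [-5.53622859e-04, -5.46946925e-03,  9.99984889e-01]]))
Rotation.from_matrix(array([[ 9.99936198e-01,  1.12792006e-02,  6.15288076e-04],
                            [-1.12823955e-02,  9.99921429e-01,  5.46287587e-03],
                            [-5.53622859e-04, -5.46946925e-03,  9.99984889e-01]]))
at [0.7159 0.0386 0.2982] twist [26.5 17.7 67.1] travel [-25.14 -20.48  17.95] steps t 8.9 r 10.4 q7 [-0.27  0.45  0.27  1.14 -0.12  1.56  1.56]
at [0.7159 0.0386 0.2982] twist [ -19.6   29.3 -108.3] travel [-25.14 -20.48  17.95] steps t 8.9 r 15.9 q7 [-0.27  0.45  0.27  1.14 -0.12  1.56  1.56]
[ 0.51491291 -0.21494899  0.11746857]
```

```bash
python3 -m creep '{"twist":[[3,2,7],[6,4,14],[9,6,21],[12,8,28],[15,10,36],[18,12,45],[20,14,53],[24,16,60]],"travel":[[-3,-2.5,0],[-6,-5,0],[-9,-7.5,0],[-12,-10,0],[-16,-13,0],[-20,-16.5,2],[-25,-20.5,5],[-25,-20.5,8]],"gripper":[8.7,8.7,8.7,8.7,8.7,8.7,8.7,8.7]}'
python3 -m creep '{"twist":[[0,0,0],[0,0,0],[0,0,0]],"travel":[[0,0,0],[0,0,0],[0,0,0]],"gripper":[8.7,8.7,8.7]}'
python3 - <<'E'
from h import *
p,r=grasp((.4915,-.157),.03,-68,TH,back=.12); goto(p,r,False)
t=crop("top",220,120,390,260,"t6.png",4)
E
```

```text
time_s: 8.78
tcp_pos: [0.5229, -0.2022, 0.2368]
tcp_rot: [-2.587, -0.883, 0.108]
contact_force: [1.6, -1.8, 0.0]
gripper_width: 0.955
time_s: 9.03
tcp_pos: [0.5245, -0.1979, 0.2344]
tcp_rot: [-2.579, -0.894, 0.114]
contact_force: [-0.1, 1.4, 1.3]
gripper_width: 0.994
at [ 0.5245 -0.1979  0.2344] twist [ 5.8  4.2 15.3] travel [-2.44  5.36 10.28] steps t 2.8 r 2.4 q7 [ 0.1   0.43  0.49  1.4  -0.38  1.74  1.27]
```

View pics/t6.png

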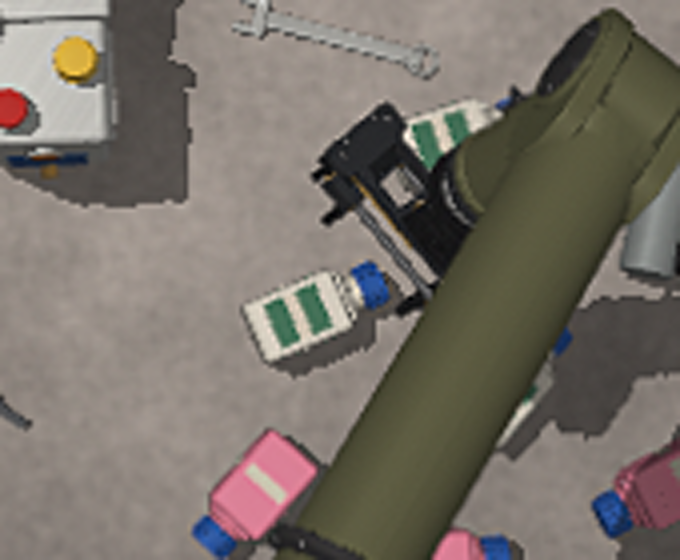

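```bash
python3 -m creep '{"twist":[[2,1.5,5],[4,3,10],[5.8,4.2,15.3],[5.8,4.2,15.3],[5.8,4.2,15.3],[5.8,4.2,15.3]],"travel":[[-0.8,1.7,3],[-1.6,3.5,6],[-2.4,5.4,8.5],[-2.4,5.4,10.3],[-2.4,5.4,10.3],[-2.4,5.4,10.3]],"gripper":[8.7,8.7,8.7,8.7,8.7,8.7]}'
python3 - <<'E'
from h import *
p,r=grasp((.4915,-.157),.032,-68,TH); goto(p,r,False)
t=crop("top",250,150,350,250,"t7.png",6)
s=crop("scene",130,140,270,240,"s7.png",5)
E
```

```text
time_s: 9.58
tcp_pos: [0.5167, -0.2138, 0.1184]
tcp_rot: [-2.575, -0.506, 0.134]
contact_force: [1.2, -1.5, 0.9]
gripper_width: 0.999
at [ 0.5167 -0.2138  0.1184] twist [0.  0.1 0.2] travel [-0.19 -0.02 11.89] steps t 2.9 r 0.0 q7 [ 0.17  0.57  0.52  1.5  -0.51  1.63  1.17]
```

View pics/t7.png

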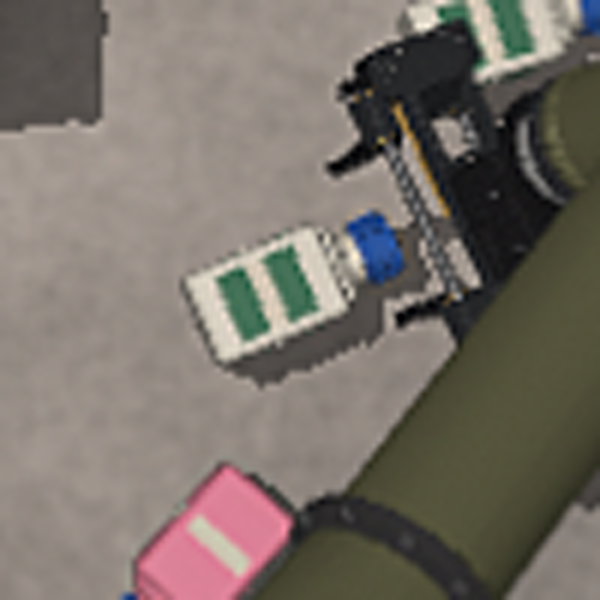

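View pics/s7.png

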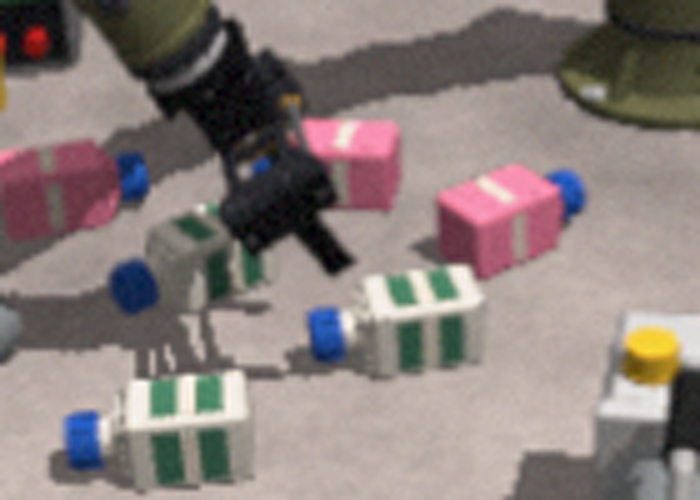

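```bash
python3 -m creep '{"twist":[[0,0,0],[0,0,0],[0,0,0],[0,0,0],[0,0,0],[0,0,0],[0,0,0]],"travel":[[-0.2,0,2],[-0.2,0,4],[-0.2,0,6],[-0.2,0,8.5],[-0.2,0,11],[-0.2,0,11.9],[-0.2,0,11.9]],"gripper":[8.7,8.7,8.7,8.7,8.7,8.7,8.7]}'
python3 - <<'E'
from h import *
p,r=grasp((.4915,-.157),.032,-68,TH); goto(p,r,False)
t=crop("top",250,150,350,250,"t8.png",6)
s=crop("scene",130,140,270,240,"s8.png",5)
E
```

```text
time_s: 10.27
tcp_pos: [0.4918, -0.1597, 0.0152]
tcp_rot: [-2.576, -0.505, 0.135]
contact_force: [-0.1, -0.4, 0.2]
gripper_width: 0.993
at [ 0.4918 -0.1597  0.0152] twist [0.  0.1 0.2] travel [ 0.08 -0.03 -0.03] steps t 0.0 r 0.0 q7 [ 0.12  0.59  0.48  1.69 -0.55  1.42  1.2 ]
```

View pics/s8.png

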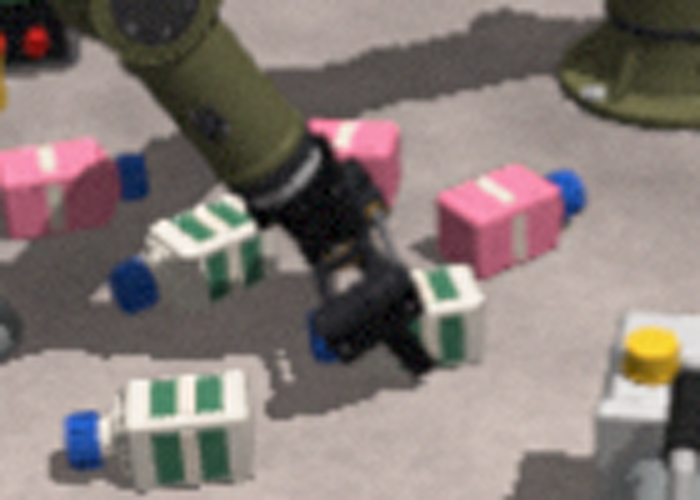

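View pics/t8.png

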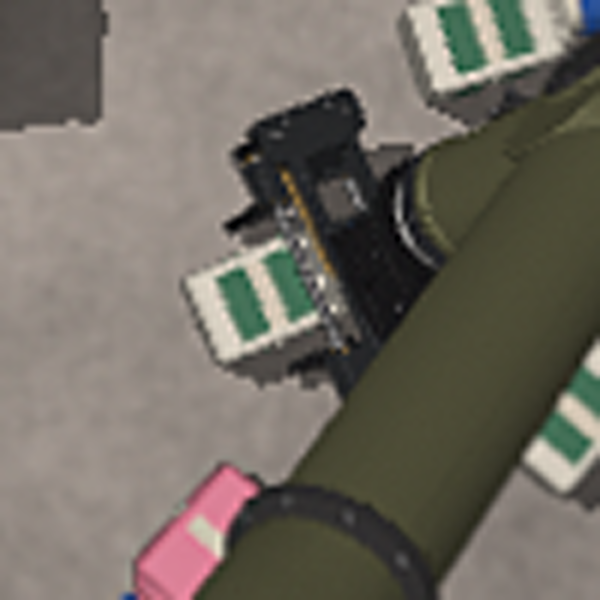

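```bash
python3 -m creep '{"twist":[[0,0,0],[0,0,0],[0,0,0],[0,0,0],[0,0,0],[0,0,0]],"travel":[[0,0,0],[0,0,0],[0,0,0],[0,0,0],[0,0,0],[0,0,0]],"gripper":[4,4,4,4,4,4]}' 45
python3 - <<'E'
from h import *
s=observe();r0=R.from_rotvec(s["tcp_rot"])
print("up 15cm",r0.inv().apply([0,0,15]).round(1))
E
```

```text
time_s: 10.87
tcp_pos: [0.4922, -0.162, 0.0153]
tcp_rot: [-2.578, -0.501, 0.132]
contact_force: [1.6, -0.3, 1.4]
gripper_width: 0.686
up 15cm [  0.   -7.5 -13. ]
```

```bash
python3 -m creep '{"twist":[[0,0,0],[0,0,0],[0,0,0],[0,0,0],[0,0,0],[0,0,0],[0,0,0]],"travel":[[0,-1,-1.7],[0,-2.5,-4.3],[0,-4,-7],[0,-6,-10.4],[0,-7.5,-13],[0,-7.5,-13],[0,-7.5,-13]],"gripper":[4,4,4,4,4,4,4]}'
python3 - <<'E'
from h import *
T0=np.array([.566,.302]);a=np.radians(31);u=np.array([np.cos(a),np.sin(a)])
p,r=grasp(T0+.074*u-.0*u,.10,31,TH,off=0,place=True); print(p)
goto([.46,.0,.24],tool(np.radians(-20),np.radians(15))*R.from_rotvec([0,0,np.pi]),False);
goto(p,r,False)
s=crop("scene",130,100,290,240,"s9.png",4)
E
```

```text
time_s: 11.45
tcp_pos: [0.492, -0.1626, 0.1659]
tcp_rot: [-2.581, -0.502, 0.131]
contact_force: [-0.2, 0.7, -4.7]
gripper_width: 0.684
[0.64353462 0.3485875  0.0905    ]
at [ 0.492  -0.1626  0.1659] twist [-42.   -6.4 -48.8] travel [  3.12 -17.8    1.64] steps t 4.4 r 9.0 q7 [ 0.09  0.42  0.52  1.59 -0.48  1.64  1.08]
at [ 0.492  -0.1626  0.1659] twist [ -64.5   27.9 -103.5] travel [ 33.16 -32.47  27.29] steps t 12.9 r 17.5 q7 [ 0.09  0.42  0.52  1.59 -0.48  1.64  1.08]
```

View pics/s9.png

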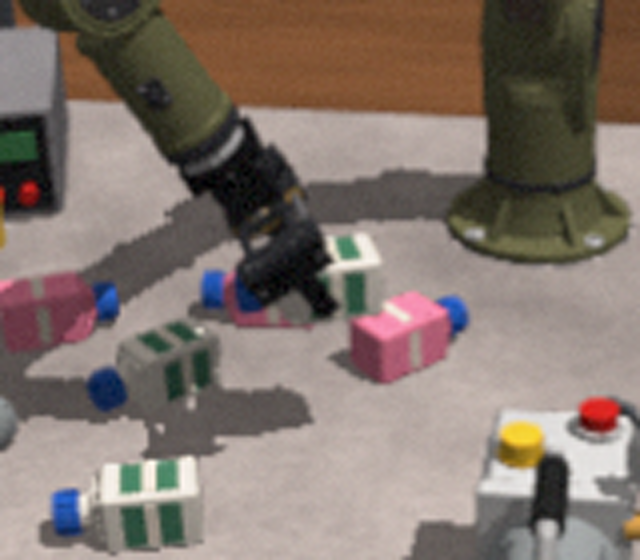

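```bash
python3 -m creep '{"twist":[[-5,-1,-6],[-10,-1.6,-12],[-16,-2.4,-18],[-22,-3,-24],[-27,-4,-30],[-32,-5,-37],[-37,-6,-43],[-42,-6.4,-49]],"travel":[[0.3,-2,0.2],[0.7,-4,0.4],[1,-6,0.6],[1.5,-9,0.8],[2,-11,1],[2.5,-13.5,1.2],[2.8,-16,1.4],[3.1,-17.8,1.6]],"gripper":[4,4,4,4,4,4,4,4]}'
python3 - <<'E'
from h import *
T0=np.array([.566,.302]);a=np.radians(31);u=np.array([np.cos(a),np.sin(a)])
p,r=grasp(T0+.03*u,.20,31,TH,off=0,place=True); print(p)
goto(p,r,False)
E
```

```text
time_s: 12.17
tcp_pos: [0.4578, 0.0031, 0.2386]
tcp_rot: [2.536, 1.614, 0.178]
contact_force: [0.8, 0.2, -2.8]
gripper_width: 0.686
[0.60581926 0.32592583 0.1905    ]
at [0.4578 0.0031 0.2386] twist [-45.1  31.6 -48.1] travel [35.35 -1.19  5.76] steps t 8.6 r 10.2 q7 [-0.34 -0.25  0.19  2.01  0.13  1.21  0.94]
```

```bash
python3 -m creep '{"twist":[[0,0,-3],[-4,3,-8],[-9,7,-13],[-14,11,-18],[-20,15,-24],[-26,19,-30],[-33,23,-36],[-40,28,-43]],"travel":[[4,-0.1,-1],[8,-0.2,-1],[12,-0.4,-1],[16,-0.5,0],[20,-0.7,1],[25,-0.9,2],[30,-1.1,4],[35.3,-1.2,5]],"gripper":[4,4,4,4,4,4,4,4]}'
python3 - <<'E'
from h import *
T0=np.array([.566,.302]);a=np.radians(31);u=np.array([np.cos(a),np.sin(a)])
p,r=grasp(T0+.06*u,.15,31,TH,off=0,place=True); print(p)
goto(p,r,False)
s=crop("scene",240,100,400,260,"s10.png",4)
E
```

```text
time_s: 12.83
tcp_pos: [0.5907, 0.294, 0.2018]
tcp_rot: [1.6, 2.027, 0.932]
contact_force: [4.0, -2.4, -3.3]
gripper_width: 0.687
[0.63153428 0.34137697 0.1405    ]
at [0.5907 0.294  0.2018] twist [-13.9   8.9 -13.6] travel [ 2.86 -0.9   8.23] steps t 2.1 r 3.0 q7 [-0.47 -0.1  -0.11  2.19  0.5   0.3   0.79]
```

View pics/s10.png

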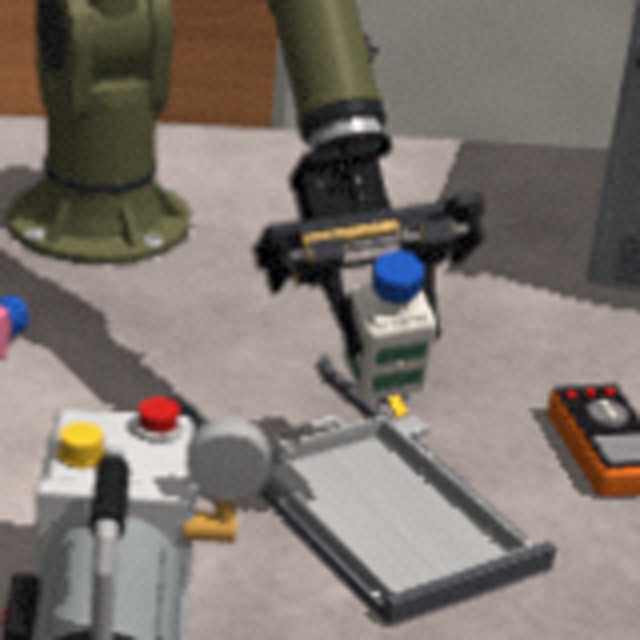

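```bash
python3 -m creep '{"twist":[[-3,2,-3],[-6,4,-6],[-10,6,-10],[-13.9,8.9,-13.6],[-13.9,8.9,-13.6],[-13.9,8.9,-13.6]],"travel":[[1,-0.3,2],[2,-0.6,4],[2.9,-0.9,6],[2.9,-0.9,8.2],[2.9,-0.9,8.2],[2.9,-0.9,8.2]],"gripper":[4,4,4,4,4,4]}'
python3 - <<'E'
from h import *
T0=np.array([.566,.302]);a=np.radians(31);u=np.array([np.cos(a),np.sin(a)])
p,r=grasp(T0+.074*u,.10,31,TH,off=0,place=True); print(p)
goto(p,r,False)
E
```

```text
time_s: 13.38
tcp_pos: [0.6275, 0.297, 0.1757]
tcp_rot: [1.425, 1.975, 0.994]
contact_force: [0.3, -1.1, -2.7]
gripper_width: 0.688
[0.64353462 0.3485875  0.0905    ]
at [0.6275 0.297  0.1757] twist [-7.1  9.6 -7.5] travel [ 4.23 -4.91  7.73] steps t 2.4 r 2.0 q7 [-0.35  0.01 -0.23  2.23  1.61  0.19 -0.2 ]
```

```bash
python3 -m creep '{"twist":[[-7,9.6,-7.5],[-7,9.6,-7.5],[-7,9.6,-7.5],[-7,9.6,-7.5],[-7,9.6,-7.5],[-7,9.6,-7.5],[-7,9.6,-7.5],[-7,9.6,-7.5]],"travel":[[2,-2.5,2],[4.2,-4.9,3],[4.2,-4.9,3],[4.2,-4.9,3],[4.2,-4.9,3],[4.2,-4.9,3],[4.2,-4.9,3],[4.2,-4.9,3]],"gripper":[4,4,4,4,4,4,4,4]}'
python3 - <<'E'
from h import *
T0=np.array([.566,.302]);a=np.radians(31);u=np.array([np.cos(a),np.sin(a)])
p,r=grasp(T0+.074*u,.10,31,TH,off=0,place=True); print(p)
goto(p,r,False)
E
```

```text
time_s: 14.05
tcp_pos: [0.6069, 0.3365, 0.1184]
tcp_rot: [1.165, 2.062, 1.186]
contact_force: [-0.2, 0.2, -2.7]
gripper_width: 0.686
[0.64353462 0.3485875  0.0905    ]
at [0.6069 0.3365 0.1184] twist [-0.2 -0.2 -0. ] travel [-0.86 -0.52  4.66] steps t 1.1 r 0.0 q7 [-0.17  0.16 -0.38  2.34  3.06  0.39 -1.44]
```

```bash
python3 -m creep '{"twist":[[0,0,0],[0,0,0],[0,0,0],[0,0,0]],"travel":[[-0.4,-0.3,2],[-0.9,-0.5,4.7],[-0.9,-0.5,4.7],[-0.9,-0.5,4.7]],"gripper":[4,4,4,4]}'
python3 - <<'E'
from h import *
T0=np.array([.566,.302]);a=np.radians(31);u=np.array([np.cos(a),np.sin(a)])
p,r=grasp(T0+.074*u,.06,31,TH,off=0,place=True); print(p)
goto(p,r,False)
s=crop("scene",260,150,400,270,"s11.png",5)
t=crop("top",130,130,240,245,"t11.png",5)
E
```

```text
time_s: 14.38
tcp_pos: [0.6456, 0.3477, 0.0902]
tcp_rot: [1.169, 2.06, 1.183]
contact_force: [0.1, 0.0, -3.9]
gripper_width: 0.687
[0.64353462 0.3485875  0.0505    ]
at [0.6456 0.3477 0.0902] twist [-0.3  0.  -0.1] travel [ 0.17 -3.49  1.89] steps t 1.0 r 0.0 q7 [-0.18  0.29 -0.36  2.26  3.05  0.44 -1.4 ]
```

View pics/s11.png

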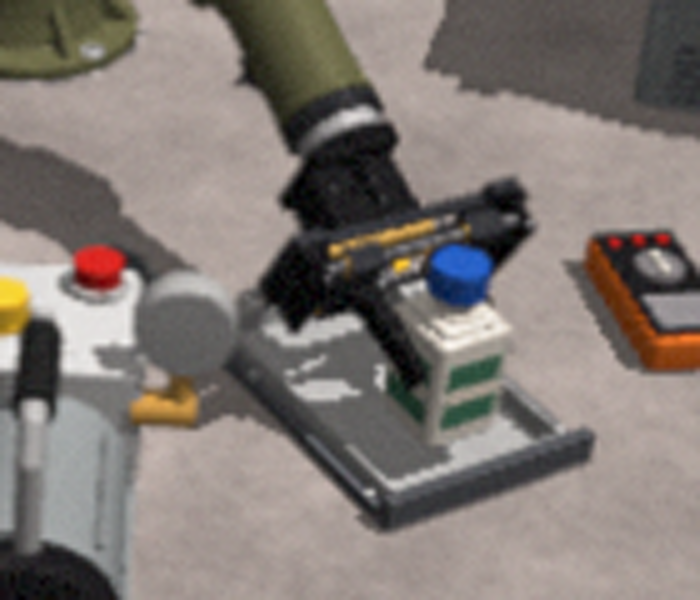

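View pics/t11.png

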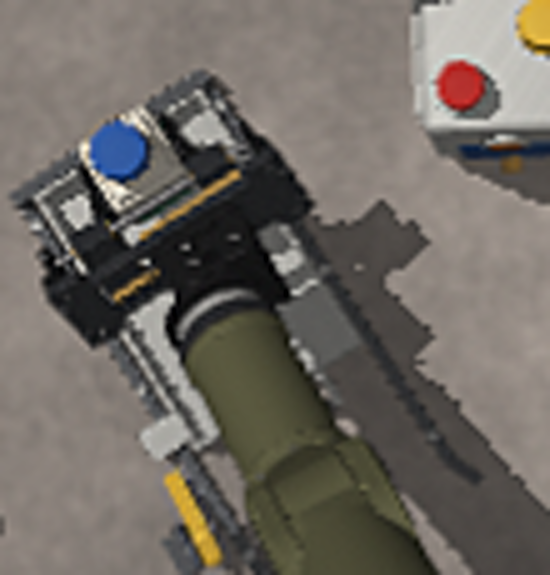

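```bash
python3 -m creep '{"twist":[[0,0,0],[0,0,0],[0,0,0],[0,0,0],[0,0,0],[0,0,0]],"travel":[[0.1,-1,0.5],[0.2,-1.7,0.9],[0.2,-2.3,1.2],[0.2,-2.7,1.4],[0.2,-3,1.6],[0.2,-3,1.6]],"gripper":[4,4,4,4,4,4]}'

```

```text
time_s: 14.98
tcp_pos: [0.6453, 0.3501, 0.0612]
tcp_rot: [1.163, 2.054, 1.189]
contact_force: [0.0, -0.2, -4.3]
gripper_width: 0.685
```

```bash
python3 -m creep '{"twist":[[0,0,0],[0,0,0],[0,0,0],[0,0,0]],"travel":[[0,-0.3,0.17],[0,-0.6,0.35],[0,-0.7,0.4],[0,-0.7,0.4]],"gripper":[4,4,4,4]}'
python3 -m creep '{"twist":[[0,0,0],[0,0,0],[0,0,0]],"travel":[[0,-0.2,0.1],[0,-0.4,0.2],[0,-0.4,0.2]],"gripper":[4,4,4]}'

```

```text
time_s: 15.32
tcp_pos: [0.6465, 0.3506, 0.0554]
tcp_rot: [1.16, 2.05, 1.192]
contact_force: [-1.2, 0.1, 0.5]
gripper_width: 0.688
time_s: 15.57
tcp_pos: [0.6481, 0.3517, 0.0553]
tcp_rot: [1.155, 2.043, 1.199]
contact_force: [-10.1, -5.7, 15.9]
gripper_width: 0.687
```

```bash
python3 -m creep '{"twist":[[0,0,0],[0,0,0],[0,0,0],[0,0,0],[0,0,0],[0,0,0]],"travel":[[0,0.3,-0.2],[0,0.4,-0.2],[0,0.4,-0.2],[0,0.4,-0.2],[0,0.4,-0.2],[0,0.4,-0.2]],"gripper":[4,4,7.4,7.4,7.4,7.4]}' 20
python3 - <<'E'
from h import *
s=crop("scene",260,150,400,270,"s12.png",5)
t=crop("top",130,130,240,245,"t12.png",5)
E
```

```text
time_s: 16.07
tcp_pos: [0.6459, 0.3503, 0.0541]
tcp_rot: [1.162, 2.052, 1.19]
contact_force: [0.5, 0.6, 0.2]
gripper_width: 0.832
```

View pics/s12.png

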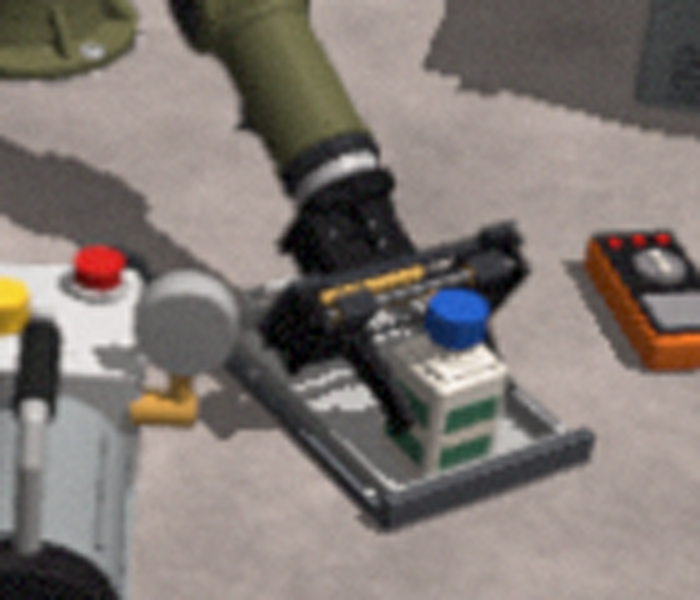

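View pics/t12.png

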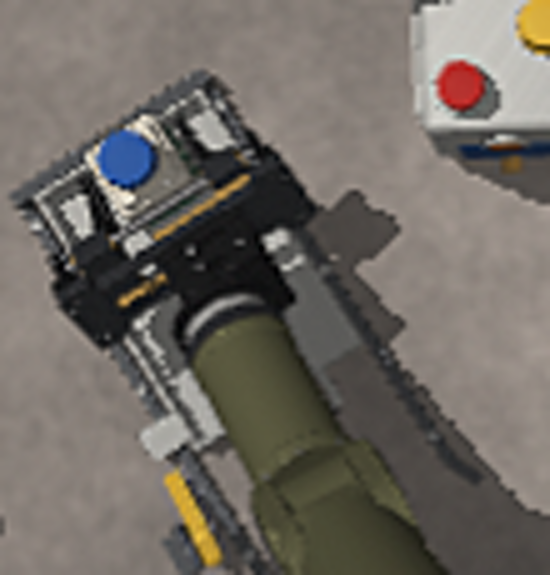

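```bash
python3 -m creep '{"twist":[[0,0,0],[0,0,0],[0,0,0],[0,0,0],[0,0,0],[0,0,0],[0,0,0]],"travel":[[0,0,-1],[0,0,-2.5],[0,0,-5],[0,0,-8],[0,2,-11],[0,5,-13],[0,7,-13]],"gripper":[8,8,8,8,8,8,8]}'
python3 - <<'E'
from h import *
goto([.50,.1,.30],tool(np.radians(10),np.radians(0))*R.from_rotvec([0,0,np.pi]),False);
s=snapshot("scene")
s=crop("scene",140,130,400,270,"s13.png",3)
t=crop("top",130,100,380,260,"t13.png",3)
cv2.imwrite("pics/raw13.png",t)
E
```

```text
time_s: 16.75
tcp_pos: [0.5776, 0.3086, 0.1833]
tcp_rot: [1.158, 2.048, 1.19]
contact_force: [1.8, 1.4, 0.5]
gripper_width: 0.925
at [0.5776 0.3086 0.1833] twist [ 59.8 -10.8  19. ] travel [-13.96   1.54 -20.84] steps t 6.0 r 8.9 q7 [-0.1  -0.08 -0.41  2.4   3.31  0.24 -1.74]
```

View pics/s13.png

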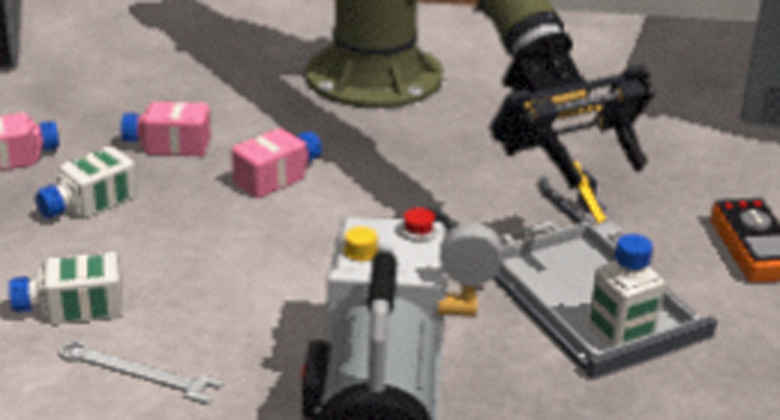

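View pics/t13.png

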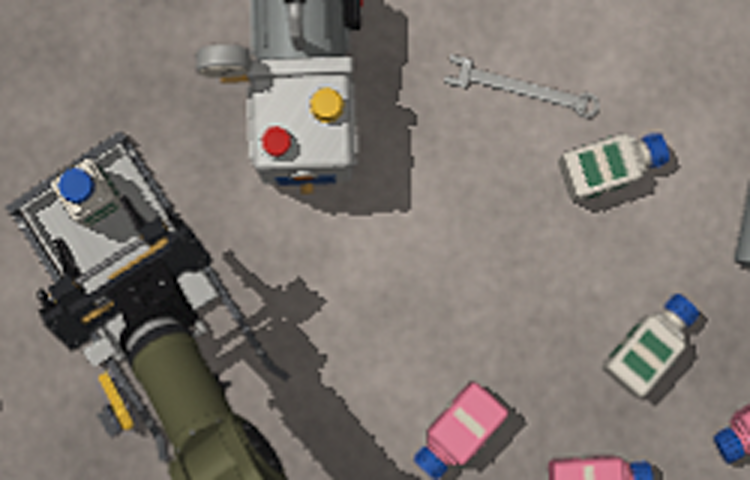

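```bash
python3 -m creep '{"twist":[[7,-1,2],[14,-2.5,4],[21,-4,7],[28,-5,9],[35,-6,11],[42,-8,13],[50,-9,16],[59.8,-10.8,19]],"travel":[[-1.5,0.2,-3],[-3,0.4,-6],[-5,0.5,-9],[-7,0.7,-12],[-9,0.9,-15],[-11,1.1,-18],[-13,1.4,-20.8],[-14,1.5,-20.8]],"gripper":[8.7,8.7,8.7,8.7,8.7,8.7,8.7,8.7]}'
python3 - <<'E'
from h import *
p,r=grasp((.646,-.2976),.031,-72,TH,back=.12); print(p); goto(p,r,False)
p[2]=.3;goto([.54,-.1,.28],tool(np.radians(-35),np.radians(-10))*R.from_rotvec([0,0,np.pi]),False)
E
```

```text
time_s: 17.57
tcp_pos: [0.5843, 0.2344, 0.1971]
tcp_rot: [1.156, 2.116, 1.121]
contact_force: [0.6, -0.8, 0.2]
gripper_width: 0.999
[ 0.66531356 -0.35704103  0.11846857]
at [0.5843 0.2344 0.1971] twist [ 61.  -24.8 109.3] travel [-54.25 -21.1  -15.38] steps t 14.4 r 17.8 q7 [-0.8  -0.22  0.46  2.41  4.37  0.11 -2.58]
at [0.5843 0.2344 0.1971] twist [ 59.3 -26.8  65.3] travel [-26.21  -5.41 -22.15] steps t 8.3 r 12.9 q7 [-0.8  -0.22  0.46  2.41  4.37  0.11 -2.58]
```

```bash
python3 - <<'E'
from h import *
F=R.from_rotvec([0,0,np.pi])
print(observe()["gripper_width"]); z=R.from_rotvec(observe()["tcp_rot"]).apply([0,0,1]);print(np.degrees([np.arctan2(z[1],z[0]),np.arccos(-z[2])]))
goto([.577,.25,.19],tool(np.radians(15),np.radians(68))*F,False)
E
```

```text
0.9989843861688313
[31.08932614 56.60624245]
at [0.5843 0.2344 0.1971] twist [-11.1 -14.4   9.1] travel [ 1.73 -0.44  0.54] steps t 0.4 r 2.8 q7 [-0.8  -0.22  0.46  2.41  4.37  0.11 -2.58]
```

```bash
python3 -m creep '{"twist":[[-10,-4,3],[-11,-14,9],[-11,-14,9],[-11,-14,9],[-11,-14,9],[-11,-14,9]],"travel":[[1.7,-0.4,0.5],[1.7,-0.4,0.5],[1.7,-0.4,0.5],[1.7,-0.4,0.5],[1.7,-0.4,0.5],[1.7,-0.4,0.5]],"gripper":[8.7,8.7,8.7,8.7,8.7,8.7]}'
python3 - <<'E'
from h import *
F=R.from_rotvec([0,0,np.pi])
z=R.from_rotvec(observe()["tcp_rot"]).apply([0,0,1]);print(np.degrees([np.arctan2(z[1],z[0]),np.arccos(-z[2])]))
goto([.577,.23,.2],tool(np.radians(5),np.radians(60))*F,False)
E
```

```text
time_s: 18.07
tcp_pos: [0.5765, 0.2571, 0.2167]
tcp_rot: [1.17, 1.981, 1.191]
contact_force: [0.3, 0.1, 0.5]
gripper_width: 1.001
[27.85129334 62.59576773]
at [0.5765 0.2571 0.2167] twist [  2.7 -20.   12. ] travel [-2.39 -2.09 -0.31] steps t 0.8 r 3.3 q7 [ 0.11 -0.21 -0.5   2.44  3.73  0.25 -2.16]
```

```bash
python3 - <<'E'
from h import *
F=R.from_rotvec([0,0,np.pi])
print(plane("top",[(203,120)],.22))
goto([.62,.22,.25],tool(np.radians(5),np.radians(60))*F,False)
E
```

```text
[[0.75648037 0.15593027 0.22      ]]
at [0.5765 0.2571 0.2167] twist [  2.7 -20.   12. ] travel [-5.39  3.83  0.34] steps t 1.6 r 3.3 q7 [ 0.11 -0.21 -0.5   2.44  3.73  0.25 -2.16]
```

```bash
python3 -m creep '{"twist":[[0,-6,4],[1,-13,8],[2.7,-20,12],[2.7,-20,12],[2.7,-20,12],[2.7,-20,12]],"travel":[[-1,3.8,0.3],[-2,3.8,0.3],[-4,3.8,0.3],[-5.4,3.8,0.3],[-5.4,3.8,0.3],[-5.4,3.8,0.3]],"gripper":[8.7,8.7,8.7,8.7,8.7,8.7]}'
python3 - <<'E'
from h import *
F=R.from_rotvec([0,0,np.pi])
z=R.from_rotvec(observe()["tcp_rot"]).apply([0,0,1]);print(np.degrees([np.arctan2(z[1],z[0]),np.arccos(-z[2])]))
goto([.6,.15,.28],tool(np.radians(-5),np.radians(40))*F,False)
E
```

```text
time_s: 18.57
tcp_pos: [0.6171, 0.2281, 0.2571]
tcp_rot: [1.369, 1.753, 1.074]
contact_force: [0.2, -0.5, 0.2]
gripper_width: 0.998
[13.28023471 63.5450438 ]
at [0.6171 0.2281 0.2571] twist [ 23.4 -14.3  12.1] travel [-7.22  0.41 -4.11] steps t 2.0 r 4.2 q7 [ 0.5  -0.29 -0.93  2.34  2.62  0.12 -1.33]
```

```bash
python3 -m creep '{"twist":[[6,-4,3],[12,-7,6],[18,-11,9],[23.4,-14.3,12],[23.4,-14.3,12],[23.4,-14.3,12]],"travel":[[-2,0,-1],[-4,0,-2],[-6,0.4,-3],[-7.2,0.4,-4],[-7.2,0.4,-4],[-7.2,0.4,-4]],"gripper":[8.7,8.7,8.7,8.7,8.7,8.7]}'
python3 - <<'E'
from h import *
F=R.from_rotvec([0,0,np.pi])
z=R.from_rotvec(observe()["tcp_rot"]).apply([0,0,1]);print(np.degrees([np.arctan2(z[1],z[0]),np.arccos(-z[2])]))
goto([.58,.1,.28],tool(np.radians(-10),np.radians(20))*F,False)
E
```

```text
time_s: 19.07
tcp_pos: [0.624, 0.1773, 0.3017]
tcp_rot: [1.433, 1.639, 1.018]
contact_force: [-0.6, -0.7, 1.0]
gripper_width: 1.0
[ 6.40245425 64.69165133]
at [0.624  0.1773 0.3017] twist [ 44.5 -10.8  13.6] travel [-7.1  -4.36 -3.81] steps t 2.2 r 6.7 q7 [ 0.02 -0.29 -0.48  2.32  1.56  0.23 -0.23]
```

```bash
python3 -m creep '{"twist":[[6,-2,3],[12,-4,5],[18,-6,7],[24,-8,9],[30,-9,11],[37,-10,12],[44.5,-10.8,13.6],[44.5,-10.8,13.6]],"travel":[[-1,0,-1],[-2,-1,-1],[-3,-2,-2],[-5,-3,-2],[-7,-3,-2],[-7,-4,-3],[-7,-4,-3],[-7,-4,-3]],"gripper":[8.7,8.7,8.7,8.7,8.7,8.7,8.7,8.7]}'
python3 - <<'E'
from h import *
F=R.from_rotvec([0,0,np.pi])
z=R.from_rotvec(observe()["tcp_rot"]).apply([0,0,1]);print(np.degrees([np.arctan2(z[1],z[0]),np.arccos(-z[2])]))
goto([.6,-.1,.28],tool(np.radians(-35),np.radians(-10))*F,False)
p,r=grasp((.646,-.2976),.031,-72,TH,back=.12); print(p); goto(p,r,False)
E
```

```text
time_s: 19.73
tcp_pos: [0.5868, 0.1042, 0.28]
tcp_rot: [2.061, 1.802, 0.471]
contact_force: [1.2, -0.7, 0.1]
gripper_width: 1.0
[-6.12998535 28.48754797]
at [0.5868 0.1042 0.28  ] twist [37.5 -5.2 27.6] travel [-20.07   3.61   1.66] steps t 4.9 r 6.5 q7 [-0.43 -0.16  0.07  1.94  0.29  0.93  0.96]
[ 0.66531356 -0.35704103  0.11846857]
at [0.5868 0.1042 0.28  ] twist [51.5  0.2 67.1] travel [-44.91   4.69  20.27] steps t 11.9 r 11.8 q7 [-0.43 -0.16  0.07  1.94  0.29  0.93  0.96]
```

```bash
python3 -m creep '{"twist":[[5,0,6],[10,-1,10],[15,-2,15],[21,-3,20],[27,-4,24],[37.5,-5,27.6],[37.5,-5,27.6],[37.5,-5,27.6]],"travel":[[-3,0.4,0],[-6,1,0],[-9,1.5,0],[-12,2,0.5],[-15,2.6,1],[-18,3,1.5],[-20,3.6,1.6],[-20,3.6,1.6]],"gripper":[8.7,8.7,8.7,8.7,8.7,8.7,8.7,8.7]}'
python3 - <<'E'
from h import *
p,r=grasp((.646,-.2976),.031,-72,TH,back=.12); print(p); goto(p,r,False)
E
```

```text
time_s: 20.4
tcp_pos: [0.602, -0.1071, 0.2756]
tcp_rot: [-2.655, -1.363, 0.124]
contact_force: [-0.4, -0.2, -2.2]
gripper_width: 0.998
[ 0.66531356 -0.35704103  0.11846857]
at [ 0.602  -0.1071  0.2756] twist [19.3 12.7 34.3] travel [-16.58  22.16  12.08] steps t 7.2 r 5.8 q7 [-0.12  0.36  0.41  1.33 -0.2   1.64  1.22]
```

```bash
python3 -m creep '{"twist":[[3,2,5],[6,4,10],[10,6,16],[13,8,22],[16,11,28],[19.3,12.7,34.3],[19.3,12.7,34.3],[19.3,12.7,34.3]],"travel":[[-2.5,3.5,0],[-5,7,1],[-8,10.5,3],[-11,14,5],[-14,18,8],[-16.6,22.2,11],[-16.6,22.2,12],[-16.6,22.2,12]],"gripper":[8.7,8.7,8.7,8.7,8.7,8.7,8.7,8.7]}'
python3 -m creep '{"twist":[[0,0,0],[0,0,0]],"travel":[[0,0,0],[0,0,0]],"gripper":[8.7,8.7]}'
python3 - <<'E'
from h import *
p,r=grasp((.646,-.2976),.031,-72,TH); print(p); goto(p,r,False)
t=crop("top",270,100,410,220,"t14.png",5)
E
```

```text
time_s: 21.07
tcp_pos: [0.6659, -0.3538, 0.1156]
tcp_rot: [-2.582, -0.411, 0.105]
contact_force: [0.1, -0.8, -2.6]
gripper_width: 0.999
time_s: 21.23
tcp_pos: [0.6693, -0.3485, 0.1231]
tcp_rot: [-2.582, -0.424, 0.097]
contact_force: [-0.3, -0.0, 0.5]
gripper_width: 1.0
[ 0.64677254 -0.29997764  0.01454552]
at [ 0.6693 -0.3485  0.1231] twist [-0.3 -0.4  0.8] travel [-0.74  0.88 12.05] steps t 2.9 r 0.1 q7 [ 0.42  1.    0.46  0.75 -0.66  1.9   1.03]
```

View pics/t14.png

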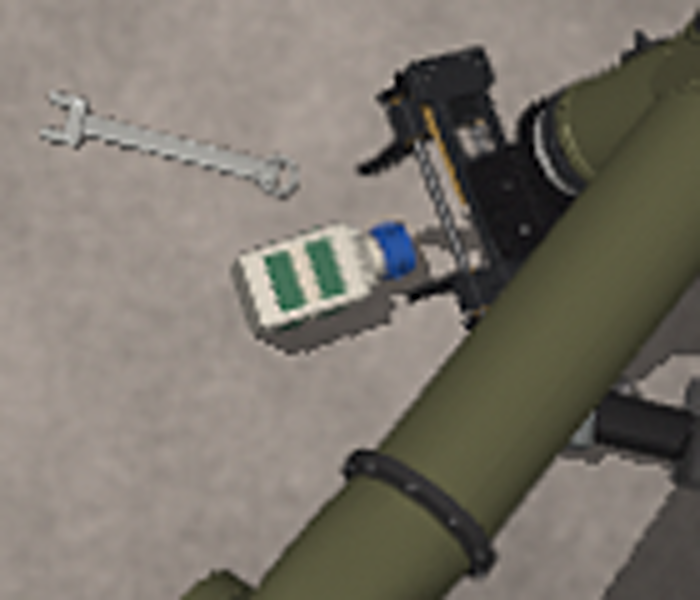

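```bash
python3 -m creep '{"twist":[[0,0,0.8],[0,0,0.8],[0,0,0.8],[0,0,0.8],[0,0,0.8],[0,0,0.8],[0,0,0.8],[0,0,0.8]],"travel":[[-0.7,0.9,2],[-0.7,0.9,4],[-0.7,0.9,6],[-0.7,0.9,8.5],[-0.7,0.9,11],[-0.7,0.9,12],[-0.7,0.9,12],[-0.7,0.9,12]],"gripper":[8.7,8.7,8.7,8.7,8.7,8.7,8.7,8.7]}'
python3 - <<'E'
from h import *
p,r=grasp((.646,-.2976),.031,-72,TH); goto(p,r,False)
s=crop("scene",100,180,240,280,"s14.png",5)
t=crop("top",270,100,410,220,"t15.png",5)
E
```

```text
time_s: 21.95
tcp_pos: [0.6503, -0.2999, 0.0202]
tcp_rot: [-2.59, -0.413, 0.095]
contact_force: [0.1, -0.3, 0.1]
gripper_width: 1.003
at [ 0.6503 -0.2999  0.0202] twist [ 0.1 -0.6  0.3] travel [-0.35  0.19  0.54] steps t 0.2 r 0.1 q7 [ 0.33  0.96  0.45  1.04 -0.65  1.67  1.1 ]
```

View pics/s14.png

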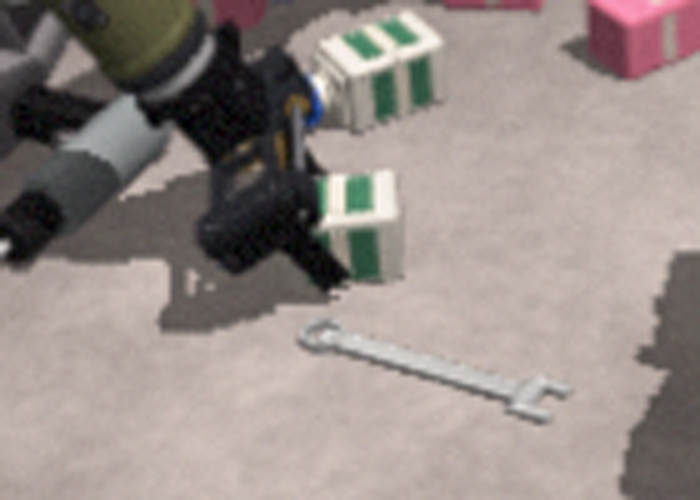

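View pics/t15.png

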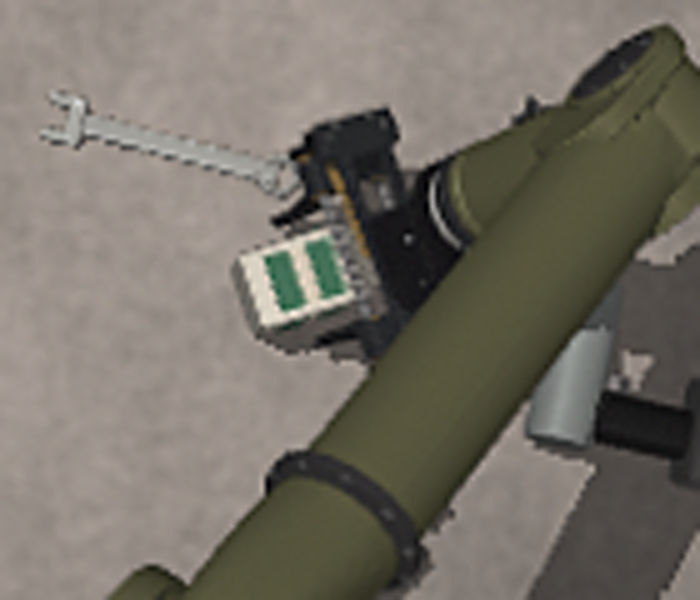

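```bash
python3 -m creep '{"twist":[[0,0,0],[0,0,0],[0,0,0],[0,0,0],[0,0,0],[0,0,0],[0,0,0]],"travel":[[-0.2,0.1,0.4],[-0.2,0.1,0.4],[-0.2,0.1,0.4],[-0.2,0.1,0.4],[-0.2,0.1,0.4],[-0.2,0.1,0.4],[-0.2,0.1,0.4]],"gripper":[8.7,4,4,4,4,4,4]}' 45
python3 - <<'E'
from h import *
s=observe();r0=R.from_rotvec(s["tcp_rot"])
print(s["tcp_pos"],"up 15cm",r0.inv().apply([0,0,15]).round(1))
p,r=grasp((.60,-.23),.2,-72,TH,off=0,place=True); goto(p,r,False)
E
```

```text
time_s: 22.63
tcp_pos: [0.6473, -0.3005, 0.0139]
tcp_rot: [-2.59, -0.41, 0.097]
contact_force: [0.5, -0.7, -0.8]
gripper_width: 0.687
[ 0.64731003 -0.30054547  0.01394129] up 15cm [  0.1  -7.5 -13. ]
at [ 0.6473 -0.3005  0.0139] twist [-89.9  -0.5  -0.3] travel [ -2.17 -14.47 -12.06] steps t 4.5 r 12.6 q7 [ 0.33  0.97  0.45  1.06 -0.65  1.66  1.11]
```

```bash
python3 -m creep '{"twist":[[0,0,0],[0,0,0],[0,0,0],[0,0,0],[0,0,0],[0,0,0]],"travel":[[0,-1,-1.7],[0,-2.5,-4.3],[0,-4.5,-7.8],[0,-6.5,-11],[0,-8,-14],[0,-8,-14]],"gripper":[4,4,4,4,4,4]}'
python3 - <<'E'
from h import *
F=R.from_rotvec([0,0,np.pi])
goto([.60,-.22,.22],tool(np.radians(-60),np.radians(15))*F,False)
E
```

```text
time_s: 23.13
tcp_pos: [0.6475, -0.3036, 0.1855]
tcp_rot: [-2.598, -0.415, 0.086]
contact_force: [0.6, 0.2, -1.0]
gripper_width: 0.691
at [ 0.6475 -0.3036  0.1855] twist [-44.1  -2.5 -12.2] travel [-1.89 -9.91  1.59] steps t 2.4 r 6.4 q7 [ 0.34  0.84  0.48  0.91 -0.63  1.89  1.01]
```

```bash
python3 -m creep '{"twist":[[-6,0,-2],[-12,-0.5,-3],[-18,-1,-5],[-24,-1.5,-7],[-31,-2,-9],[-38,-2.3,-11],[-44,-2.5,-12],[-44,-2.5,-12]],"travel":[[-0.3,-1.5,0],[-0.6,-3,0.2],[-0.9,-4.5,0.5],[-1.2,-6,0.8],[-1.5,-7.5,1],[-1.7,-8.8,1.3],[-1.9,-9.9,1.6],[-1.9,-9.9,1.6]],"gripper":[4,4,4,4,4,4,4,4]}'
python3 - <<'E'
from h import *
p,r=grasp((.60,-.17),.15,-60,TH,off=0,place=True); goto(p,r,False)
E
```

```text
time_s: 23.8
tcp_pos: [0.596, -0.2074, 0.2082]
tcp_rot: [2.802, 0.766, 0.084]
contact_force: [0.3, 2.2, -3.7]
gripper_width: 0.688
at [ 0.596  -0.2074  0.2082] twist [-46.1  -0.    0.7] travel [ 2.27 -2.95  6.23] steps t 1.7 r 6.4 q7 [-0.36  0.18  0.62  1.72  0.08  1.12  0.74]
```

```bash
python3 -m creep '{"twist":[[-6,0,0],[-12,0,0],[-18,0,0],[-24,0,0],[-31,0,0],[-38,0,0],[-46,0,0.7],[-46,0,0.7]],"travel":[[0,0,0],[0,0,0],[0.5,-0.5,1],[1,-1,2],[1.5,-1.5,3],[2,-2,4.5],[2.3,-3,6],[2.3,-3,6]],"gripper":[4,4,4,4,4,4,4,4]}'
python3 - <<'E'
from h import *
p,r=grasp((.60,-.17),.1,-60,TH,off=0,place=True); goto(p,r,False)
s=crop("scene",130,100,290,240,"s16.png",4)
E
```

```text
time_s: 24.47
tcp_pos: [0.6103, -0.1952, 0.1452]
tcp_rot: [2.057, 0.532, 0.304]
contact_force: [0.1, -1.5, -3.1]
gripper_width: 0.686
at [ 0.6103 -0.1952  0.1452] twist [-0.9  0.8 -0.6] travel [ 0.34 -5.24  1.9 ] steps t 1.3 r 0.2 q7 [-0.74  0.26  0.55  2.16  1.26  0.89 -0.64]
```

View pics/s16.png

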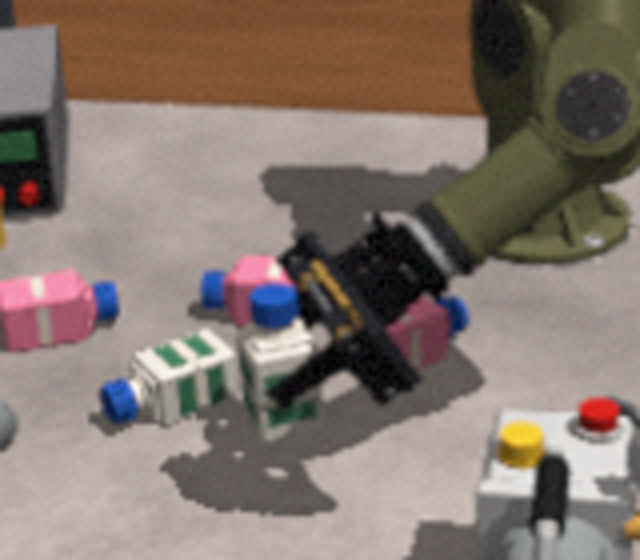

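```bash
python3 -m creep '{"twist":[[-0.9,0.8,-0.6],[-0.9,0.8,-0.6],[-0.9,0.8,-0.6],[-0.9,0.8,-0.6],[-0.9,0.8,-0.6],[-0.9,0.8,-0.6]],"travel":[[0.3,-2,0.7],[0.3,-4,1.4],[0.3,-5.2,1.9],[0.3,-6.5,2.6],[0.3,-7.2,3],[0.3,-7.2,3]],"gripper":[4,4,4,4,4,4]}'
python3 - <<'E'
from h import *
p,r=grasp((.60,-.17),.061,-60,TH,off=0,place=True); goto(p,r,False)
E
```

```text
time_s: 25.02
tcp_pos: [0.607, -0.1852, 0.0676]
tcp_rot: [2.039, 0.55, 0.308]
contact_force: [-1.3, -0.8, -1.6]
gripper_width: 0.686
at [ 0.607  -0.1852  0.0676] twist [-0.2  0.2  0.3] travel [ 0.16 -1.4   0.8 ] steps t 0.4 r 0.1 q7 [-0.75  0.44  0.53  2.19  1.34  0.81 -0.86]
```

```bash
python3 -m creep '{"twist":[[0,0,0],[0,0,0],[0,0,0],[0,0,0]],"travel":[[0,-0.4,0.2],[0,-0.7,0.4],[0,-1,0.55],[0,-1,0.55]],"gripper":[4,4,4,4]}'
python3 -m creep '{"twist":[[0,0,0],[0,0,0],[0,0,0]],"travel":[[0,-0.2,0.1],[0,-0.4,0.2],[0,-0.4,0.2]],"gripper":[4,4,4]}'

```

```text
time_s: 25.35
tcp_pos: [0.6073, -0.1843, 0.0569]
tcp_rot: [2.039, 0.549, 0.312]
contact_force: [-1.1, -0.6, -1.9]
gripper_width: 0.686
time_s: 25.6
tcp_pos: [0.6071, -0.184, 0.0522]
tcp_rot: [2.039, 0.55, 0.311]
contact_force: [0.6, -0.4, -2.3]
gripper_width: 0.686
```

```bash
python3 -m creep '{"twist":[[0,0,0],[0,0,0],[0,0,0]],"travel":[[0,-0.2,0.1],[0,-0.4,0.2],[0,-0.4,0.2]],"gripper":[4,4,4]}'
python3 -c "
from h import *
s=crop('scene',130,140,250,240,'s17.png',5)"
```

```text
time_s: 25.85
tcp_pos: [0.6071, -0.1838, 0.048]
tcp_rot: [2.038, 0.55, 0.312]
contact_force: [0.2, 0.6, -2.1]
gripper_width: 0.685
```

View pics/s17.png

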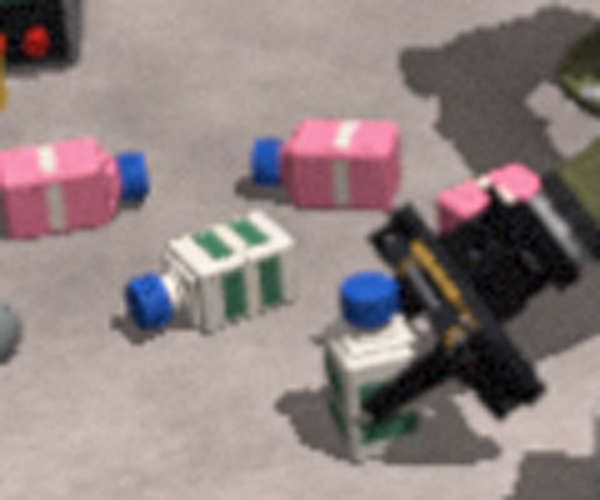

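```bash
python3 -m creep '{"twist":[[0,0,0],[0,0,0],[0,0,0]],"travel":[[0,-0.2,0.1],[0,-0.3,0.2],[0,-0.3,0.2]],"gripper":[4,4,4]}'
python3 -m creep '{"twist":[[0,0,0],[0,0,0],[0,0,0]],"travel":[[0,-0.2,0.1],[0,-0.3,0.2],[0,-0.3,0.2]],"gripper":[4,4,4]}'
```

```text
time_s: 26.15
tcp_pos: [0.6083, -0.1843, 0.0475]
tcp_rot: [2.033, 0.548, 0.313]
contact_force: [-7.6, 6.9, 14.7]
gripper_width: 0.69
time_s: 26.4
tcp_pos: [0.6091, -0.1851, 0.0472]
tcp_rot: [2.027, 0.543, 0.315]
contact_force: [-18.5, 15.1, 33.6]
gripper_width: 0.687
```

Contact made at TCP z 0.0477; relieve, open and back off.

```bash
python3 -m creep '{"twist":[[0,0,0],[0,0,0],[0,0,0],[0,0,0],[0,0,0],[0,0,0]],"travel":[[0,0.4,-0.2],[0,0.55,-0.3],[0,0.55,-0.3],[0,0.55,-0.3],[0,0.55,-0.3],[0,0.55,-0.3]],"gripper":[4,4,7.8,7.8,7.8,7.8]}' 20
python3 -m creep '{"twist":[[0,0,0],[0,0,0],[0,0,0],[0,0,0],[0,0,0],[0,0,0],[0,0,0],[0,0,0]],"travel":[[0,0,-1],[0,0,-2.5],[0,0,-5],[0,0,-8],[0,1,-11],[0,4,-12],[0,8,-12],[0,12,-12]],"gripper":[8.7,8.7,8.7,8.7,8.7,8.7,8.7,8.7]}'
python3 -c "
from h import *
t=crop('top',220,110,390,250,'t18.png',4)
cv2.imwrite('pics/raw18.png',t)
s=crop('scene',100,130,300,260,'s18.png',4)
F=R.from_rotvec([0,0,np.pi])
goto([.60,-.16,.25],tool(np.radians(-60),0)*F,False)
"
```

```text
time_s: 26.9
tcp_pos: [0.6072, -0.1847, 0.047]
tcp_rot: [2.038, 0.55, 0.311]
contact_force: [0.2, -0.1, 0.4]
gripper_width: 0.869
time_s: 27.57
tcp_pos: [0.5859, -0.1449, 0.2124]
tcp_rot: [2.038, 0.555, 0.312]
contact_force: [1.2, 0.9, -0.0]
gripper_width: 0.997
at [ 0.588  -0.1488  0.2172] twist [60.  -0.2 -0.4] travel [ 0.5   3.62 -0.27] steps t 0.9 r 8.4 q7 [-0.85  0.08  0.52  2.16  1.2   1.09 -0.53]
```

View pics/t18.png

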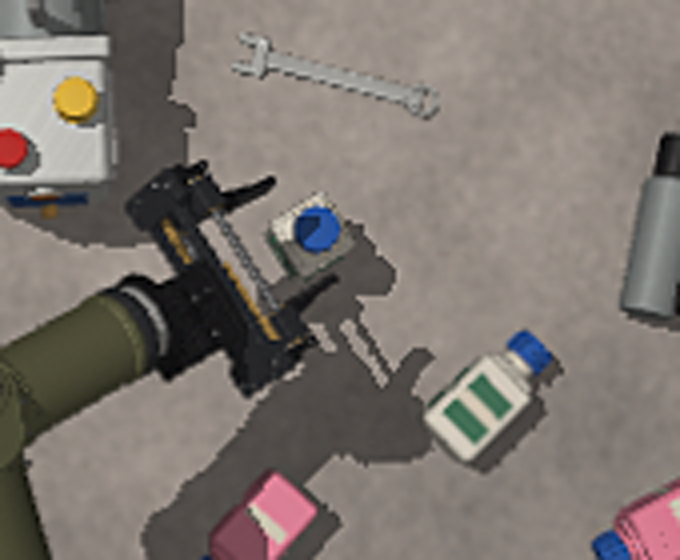

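View pics/s18.png

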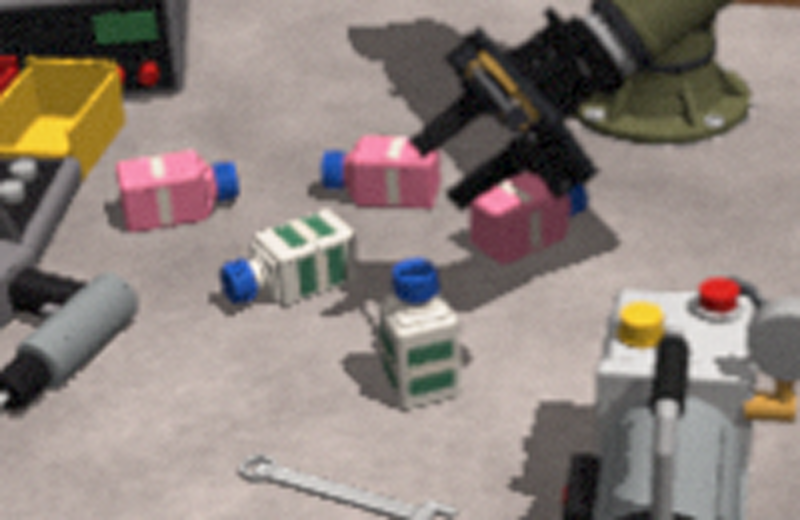

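```bash
python3 -m creep '{"twist":[[7,0,0],[14,0,0],[21,0,0],[28,0,0],[36,0,0],[44,0,0],[52,0,0],[60,0,0]],"travel":[[0,1,-0.3],[0,2,-0.3],[0,3.6,-0.3],[0.5,3.6,-0.3],[0.5,3.6,-0.3],[0.5,3.6,-0.3],[0.5,3.6,-0.3],[0.5,3.6,-0.3]],"gripper":[0,0,0,0,0,0,0,0]}'
python3 -c "
from h import *
print(plane('top',[(299.25,167.25)],.132),plane('scene',np.array([(415,270)])/4+[100,130],.132))
F=R.from_rotvec([0,0,np.pi])
c=plane('top',[(299.25,167.25)],.132)[0]
goto([c[0],c[1],.16],tool(np.radians(-60),0)*F,False)
"
```

```text
time_s: 28.33
tcp_pos: [0.5989, -0.1548, 0.245]
tcp_rot: [2.965, 0.802, 0.03]
contact_force: [-0.1, -0.4, 0.4]
gripper_width: 0.477
[[ 0.59723985 -0.17213288  0.132     ]] [[ 0.60380753 -0.16959341  0.132     ]]
at [ 0.5989 -0.1548  0.245 ] twist [ 4.2 -0.   0.3] travel [-1.03  0.79  8.58] steps t 2.1 r 0.6 q7 [-0.46  0.25  0.76  1.57 -0.12  1.34  0.84]
```

```bash
python3 -m creep '{"twist":[[4,0,0],[4,0,0],[4,0,0],[4,0,0],[4,0,0],[4,0,0]],"travel":[[-1,0.8,2],[-1,0.8,5],[-1,0.8,8],[-1,0.8,8],[-1,0.8,8],[-1,0.8,8]],"gripper":[0,0,0,0,0,0]}'
python3 -c "
from h import *
F=R.from_rotvec([0,0,np.pi])
goto([.5995,-.171,.124],tool(np.radians(-60),0)*F,False)
"
```

```text
time_s: 28.83
tcp_pos: [0.597, -0.1737, 0.1659]
tcp_rot: [3.024, 0.814, -0.0]
contact_force: [0.2, -0.6, 1.2]
gripper_width: 0.041
at [ 0.597  -0.1737  0.1659] twist [0.6 0.2 0.1] travel [ 0.37 -0.15  4.19] steps t 1.0 r 0.1 q7 [-0.37  0.35  0.75  1.63 -0.24  1.25  0.95]
```

```bash
python3 -m creep '{"twist":[[0.6,0,0],[0.6,0,0],[0.6,0,0],[0.6,0,0],[0.6,0,0],[0.6,0,0],[0.6,0,0],[0.6,0,0]],"travel":[[0.4,-0.1,1],[0.4,-0.1,2],[0.4,-0.1,2.8],[0.4,-0.1,3.3],[0.4,-0.1,3.8],[0.4,-0.1,4.2],[0.4,-0.1,4.5],[0.4,-0.1,4.6]],"gripper":[0,0,0,0,0,0,0,0]}'

```

```text
time_s: 29.5
tcp_pos: [0.6011, -0.1731, 0.1246]
tcp_rot: [3.034, 0.814, 0.001]
contact_force: [-9.7, 2.8, 34.1]
gripper_width: 0.008
```

```bash
python3 -m creep '{"twist":[[0,0,0],[0,0,0],[0,0,0],[0,0,0],[0,0,0],[0,0,0],[0,0,0],[0,0,0]],"travel":[[0,0,-2],[0,0,-4],[0,0,-5],[0,0,-5],[0,0,-5],[0,0,-5],[0,0,-5],[0,0,-5]],"gripper":[0,4,8.7,8.7,8.7,8.7,8.7,8.7]}'
python3 -c "
from h import *
F=R.from_rotvec([0,0,np.pi])
t=crop('top',270,130,330,200,'t19.png',8)
goto([.5995,-.171,.0605],tool(np.radians(-60),0)*F,False)
"
```

```text
time_s: 30.17
tcp_pos: [0.599, -0.172, 0.1674]
tcp_rot: [-3.034, -0.814, 0.009]
contact_force: [0.0, 1.1, -0.8]
gripper_width: 0.451
at [ 0.5991 -0.1721  0.1676] twist [-0.1  0.3  0. ] travel [ 0.14 -0.06 10.71] steps t 2.6 r 0.0 q7 [-0.36  0.36  0.75  1.61 -0.25  1.27  0.95]
```

View pics/t19.png

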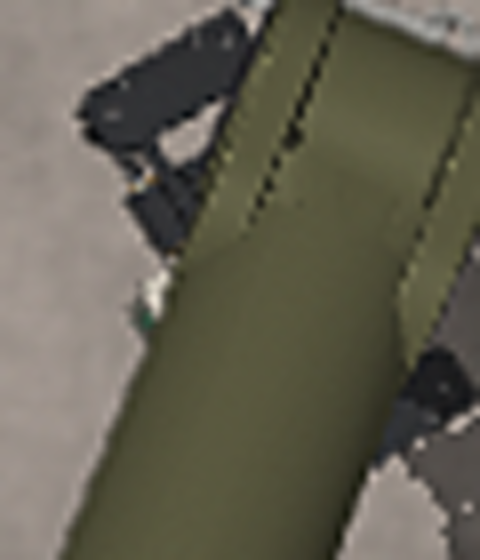

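```bash
python3 -m creep '{"twist":[[0,0,0],[0,0,0],[0,0,0],[0,0,0],[0,0,0],[0,0,0],[0,0,0],[0,0,0]],"travel":[[0,0,0],[0,0,0],[0.1,0,0],[0.1,0,2],[0.1,0,4],[0.1,0,6],[0.1,0,7],[0.1,0,7]],"gripper":[8.7,8.7,8.7,8.7,8.7,8.7,8.7,8.7]}'
python3 -c "
from h import *
F=R.from_rotvec([0,0,np.pi])
s=crop('scene',150,140,260,250,'s19.png',5)
goto([.5995,-.171,.0605],tool(np.radians(-60),0)*F,False)
"
```

```text
time_s: 30.88
tcp_pos: [0.5986, -0.1712, 0.0961]
tcp_rot: [-3.033, -0.814, 0.013]
contact_force: [-0.1, 0.0, 0.3]
gripper_width: 0.987
at [ 0.5996 -0.1716  0.0978] twist [-0.1  0.3  0. ] travel [ 0.04 -0.05  3.73] steps t 0.9 r 0.0 q7 [-0.33  0.43  0.72  1.68 -0.3   1.15  0.99]
```

View pics/s19.png

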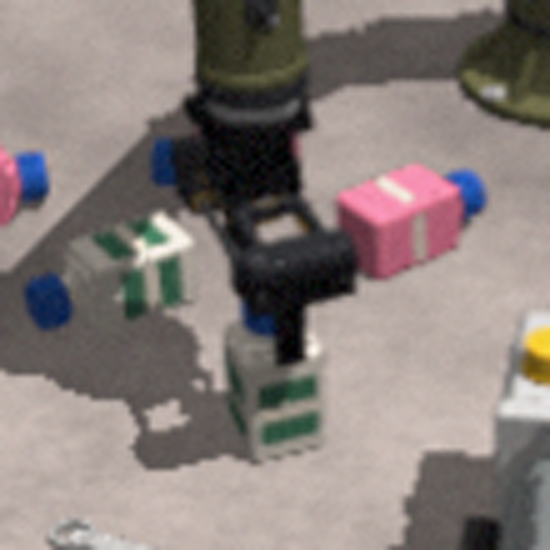

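```bash
python3 -m creep '{"twist":[[0,0,0],[0,0,0],[0,0,0],[0,0,0],[0,0,0],[0,0,0],[0,0,0],[0,0,0]],"travel":[[0,0,1.5],[0,0,2.7],[0,0,3.4],[0,0,3.4],[0,0,3.4],[0,0,3.4],[0,0,3.4],[0,0,3.4]],"gripper":[8.7,8.7,8.7,4,4,4,4,4]}' 45
python3 -m creep '{"twist":[[0,0,0],[0,0,0]],"travel":[[0,0,0],[0,0,-1]],"gripper":[4,4]}'

```

```text
time_s: 31.6
tcp_pos: [0.6006, -0.1721, 0.0654]
tcp_rot: [3.033, 0.814, -0.004]
contact_force: [0.5, 0.8, 0.1]
gripper_width: 0.707
time_s: 31.77
tcp_pos: [0.5987, -0.1713, 0.0732]
tcp_rot: [-3.033, -0.814, 0.011]
contact_force: [-0.5, 1.0, -2.5]
gripper_width: 0.685
```

```bash
python3 -m creep '{"twist":[[0,0,0],[0,0,0],[0,0,0],[0,0,0],[0,0,0],[0,0,0],[0,0,0],[0,0,0]],"travel":[[0,0,-3],[0,0,-6],[0,0,-10],[0,0,-14],[0,0,-18],[0,0,-20],[0,0,-20],[0,0,-20]],"gripper":[4,4,4,4,4,4,4,4]}'
python3 -c "
from h import *
F=R.from_rotvec([0,0,np.pi])
goto([.54,.1,.27],tool(np.radians(-15),0)*F,False)
"
```

```text
time_s: 32.43
tcp_pos: [0.6011, -0.1719, 0.2761]
tcp_rot: [3.033, 0.814, -0.003]
contact_force: [-0.3, 0.9, -3.2]
gripper_width: 0.684
at [ 0.6011 -0.1719  0.2761] twist [ -0.    0.1 -45. ] travel [  8.32 -26.6    0.58] steps t 6.7 r 6.3 q7 [-0.37  0.3   0.77  1.46 -0.21  1.47  0.92]
```

```bash
python3 -m creep '{"twist":[[0,0,-6],[0,0,-12],[0,0,-18],[0,0,-24],[0,0,-31],[0,0,-38],[0,0,-45],[0,0,-45]],"travel":[[1,-3.3,0],[2,-6.6,0],[3.1,-10,0],[4.2,-13.3,0],[5.2,-16.6,0],[6.3,-20,0],[7.3,-23.3,0],[8.3,-26.6,0]],"gripper":[4,4,4,4,4,4,4,4]}'
python3 -c "
from h import *
F=R.from_rotvec([0,0,np.pi])
T0=np.array([.566,.302]);a=np.radians(31);u=np.array([np.cos(a),np.sin(a)])
print(T0+.002*u)
goto([*(T0+.002*u),.26],tool(a,0)*F,False)
"
```

```text
time_s: 33.1
tcp_pos: [0.5374, 0.1017, 0.2723]
tcp_rot: [-2.484, -1.919, 0.012]
contact_force: [0.1, 0.1, -2.5]
gripper_width: 0.69
[0.56771433 0.30303008]
at [0.5374 0.1017 0.2723] twist [ -0.5   0.1 -45.6] travel [20.25 -2.15  1.15] steps t 4.9 r 6.4 q7 [-0.71  0.08  0.51  1.64 -0.04  1.43  1.12]
```

```bash
python3 -m creep '{"twist":[[0,0,-6],[0,0,-12],[0,0,-19],[0,0,-26],[0,0,-33],[0,0,-40],[0,0,-45.6],[0,0,-45.6]],"travel":[[3,-0.3,0],[6,-0.6,0],[9,-1,0],[12,-1.3,0],[15,-1.6,0.5],[18,-1.9,1],[20.2,-2.1,1.1],[20.2,-2.1,1.1]],"gripper":[4,4,4,4,4,4,4,4]}'
python3 -m creep '{"twist":[[0,0,0],[0,0,0]],"travel":[[0,0,0],[0,0,0]],"gripper":[4,4]}'
python3 -c "
from h import *
F=R.from_rotvec([0,0,np.pi])
T0=np.array([.566,.302]);a=np.radians(31);u=np.array([np.cos(a),np.sin(a)])
goto([*(T0+.002*u),.12],tool(a,0)*F,False)
s=crop('scene',260,130,400,260,'s20.png',5)
"
```

```text
time_s: 33.77
tcp_pos: [0.5683, 0.3074, 0.2586]
tcp_rot: [-1.535, -2.732, 0.01]
contact_force: [-1.3, 0.3, -2.9]
gripper_width: 0.685
time_s: 33.93
tcp_pos: [0.5708, 0.2993, 0.2612]
tcp_rot: [-1.556, -2.725, 0.011]
contact_force: [-0.8, -1.5, -2.5]
gripper_width: 0.689
at [0.5708 0.2993 0.2612] twist [-0.4  0.  -0.5] travel [ 0.48  0.03 14.12] steps t 3.4 r 0.1 q7 [-0.8   0.31  0.35  1.41 -0.1   1.45  1.65]
```

View pics/s20.png

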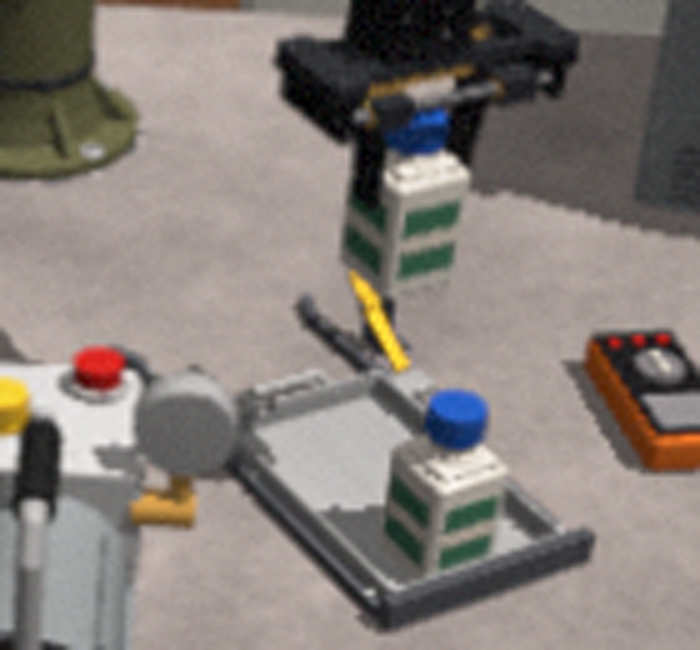

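```bash
python3 -m creep '{"twist":[[0,0,-0.5],[0,0,-0.5],[0,0,-0.5],[0,0,-0.5],[0,0,-0.5],[0,0,-0.5],[0,0,-0.5],[0,0,-0.5]],"travel":[[0.2,0,2],[0.5,0,5],[0.5,0,8],[0.5,0,11],[0.5,0,13],[0.5,0,14.1],[0.5,0,14.1],[0.5,0,14.1]],"gripper":[4,4,4,4,4,4,4,4]}'
python3 -c "
from h import *
F=R.from_rotvec([0,0,np.pi])
T0=np.array([.566,.302]);a=np.radians(31);u=np.array([np.cos(a),np.sin(a)])
goto([*(T0+.002*u),.0695],tool(a,0)*F,False)
s=crop('scene',260,150,400,270,'s21.png',5)
t=crop('top',130,130,240,245,'t21.png',5)
"
```

```text
time_s: 34.65
tcp_pos: [0.5687, 0.3041, 0.1227]
tcp_rot: [-1.544, -2.733, 0.005]
contact_force: [-0.0, 0.4, -1.7]
gripper_width: 0.687
at [0.5687 0.3041 0.1227] twist [-0.2 -0.   0.1] travel [-0.04 -0.12  5.32] steps t 1.3 r 0.0 q7 [-0.79  0.38  0.33  1.6  -0.13  1.19  1.68]
```

View pics/s21.png

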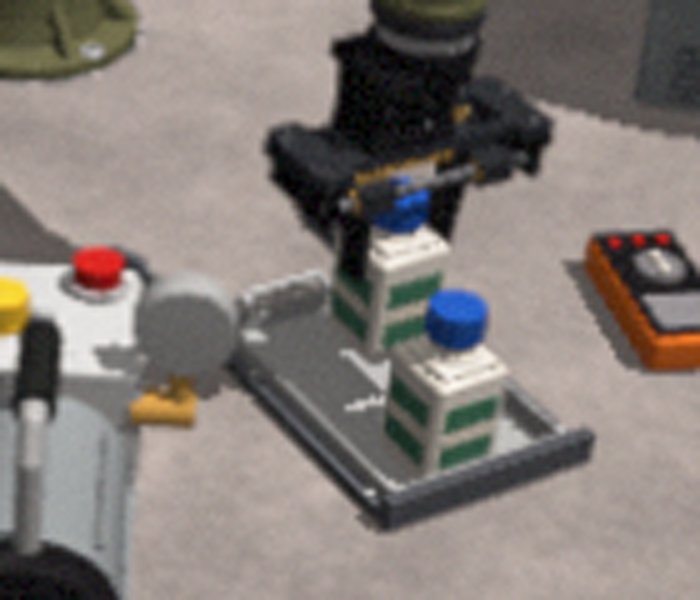

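View pics/t21.png

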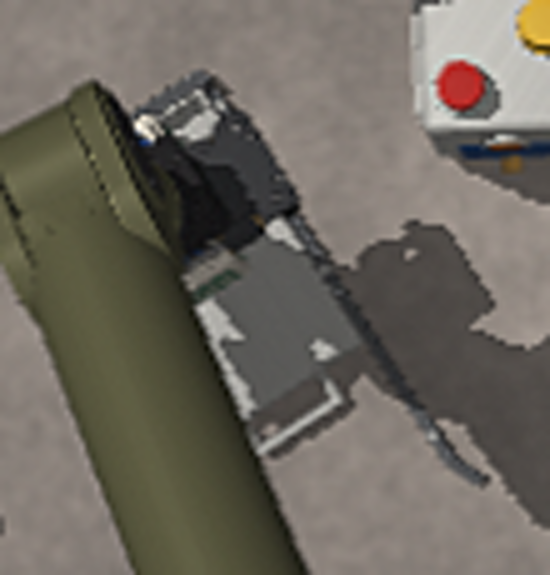

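Clear of the first bottle. Lower to contact.

```bash
python3 -m creep '{"twist":[[0,0,0],[0,0,0],[0,0,0],[0,0,0],[0,0,0],[0,0,0]],"travel":[[0,-0.1,2],[0,-0.1,3.5],[0,-0.1,4.3],[0,-0.1,4.8],[0,-0.1,5.2],[0,-0.1,5.2]],"gripper":[4,4,4,4,4,4]}'
python3 -m creep '{"twist":[[0,0,0],[0,0,0],[0,0,0]],"travel":[[0,0,0.2],[0,0,0.3],[0,0,0.3]],"gripper":[4,4,4]}'

```

```text
time_s: 35.25
tcp_pos: [0.5674, 0.3044, 0.0703]
tcp_rot: [-1.542, -2.734, 0.004]
contact_force: [-0.6, -0.7, -1.8]
gripper_width: 0.686
time_s: 35.5
tcp_pos: [0.5681, 0.3047, 0.0695]
tcp_rot: [-1.543, -2.735, 0.002]
contact_force: [-2.3, -0.8, 4.7]
gripper_width: 0.686
```

```bash
python3 -m creep '{"twist":[[0,0,0],[0,0,0],[0,0,0],[0,0,0],[0,0,0],[0,0,0],[0,0,0],[0,0,0]],"travel":[[0,0,-0.1],[0,0,-0.1],[0,0,-0.1],[0,0,-0.1],[0,0,-1],[0,0,-3],[0,0,-6],[0,0,-10]],"gripper":[7.5,7.5,7.5,7.5,7.5,7.5,7.5,7.5]}' 20
python3 -m creep '{"twist":[[0,0,0],[0,0,0],[0,0,0],[0,0,0],[0,0,0],[0,0,0]],"travel":[[0,0,-3],[0,0,-6],[0,0,-9],[0,0,-10],[0,0,-10],[0,0,-10]],"gripper":[0,0,0,0,0,0]}' 20
python3 -c "
from h import *
F=R.from_rotvec([0,0,np.pi])
a=np.radians(31)
s=crop('scene',260,150,400,270,'s22.png',5)
t=crop('top',130,130,240,245,'t22.png',5)
goto([.632,.342,.16],tool(a,0)*F,False)
"
```

```text
time_s: 36.17
tcp_pos: [0.5658, 0.3035, 0.1659]
tcp_rot: [-1.541, -2.732, 0.013]
contact_force: [0.8, 1.3, 0.5]
gripper_width: 0.865
time_s: 36.67
tcp_pos: [0.568, 0.3045, 0.2671]
tcp_rot: [-1.542, -2.734, 0.004]
contact_force: [-0.4, -0.3, -0.7]
gripper_width: 0.491
at [0.567  0.3042 0.2649] twist [-0.4 -0.   0.2] travel [-0.14  7.59 10.44] steps t 3.1 r 0.1 q7 [-0.8   0.3   0.34  1.41 -0.1   1.45  1.66]
```

View pics/s22.png

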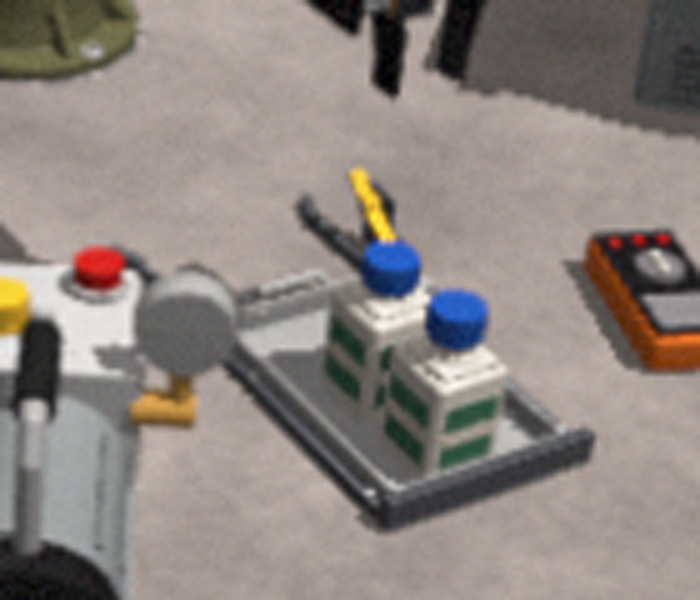

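View pics/t22.png

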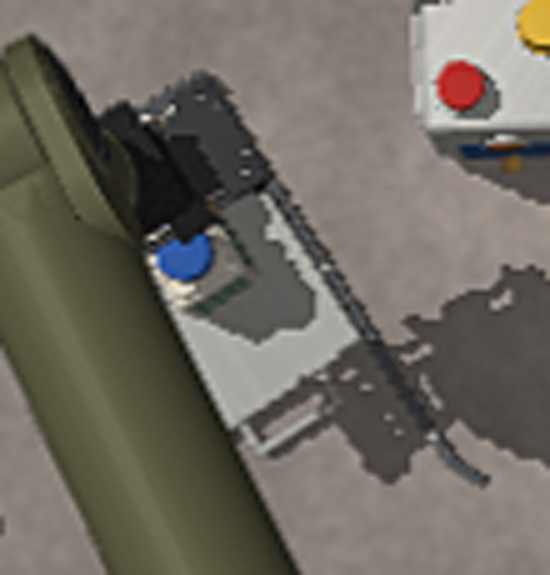

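```bash
python3 -m creep '{"twist":[[0,0,0],[0,0,0],[0,0,0],[0,0,0],[0,0,0],[0,0,0],[0,0,0],[0,0,0]],"travel":[[0,2,0],[0,4,0],[-0.1,6,0],[-0.1,7.6,1],[-0.1,7.6,4],[-0.1,7.6,7],[-0.1,7.6,10],[-0.1,7.6,10]],"gripper":[0,0,0,0,0,0,0,0]}'
python3 -m creep '{"twist":[[0,0,0],[0,0,0]],"travel":[[0,0,0],[0,0,0]],"gripper":[0,0]}'
python3 -c "
from h import *
F=R.from_rotvec([0,0,np.pi])
a=np.radians(31)
s=crop('scene',260,150,400,270,'s23.png',5)
goto([.632,.342,.128],tool(a,0)*F,False)
"
```

```text
time_s: 37.43
tcp_pos: [0.6283, 0.3406, 0.1566]
tcp_rot: [-1.539, -2.727, 0.027]
contact_force: [-0.9, -0.5, -2.3]
gripper_width: 0.007
time_s: 37.6
tcp_pos: [0.6335, 0.343, 0.1676]
tcp_rot: [-1.542, -2.734, 0.004]
contact_force: [0.4, 0.2, -0.1]
gripper_width: 0.003
at [0.6341 0.3433 0.1689] twist [-0.1 -0.   0.1] travel [-0.   -0.24  4.09] steps t 1.0 r 0.0 q7 [-0.76  0.51  0.33  1.33 -0.17  1.33  1.69]
```

View pics/s23.png

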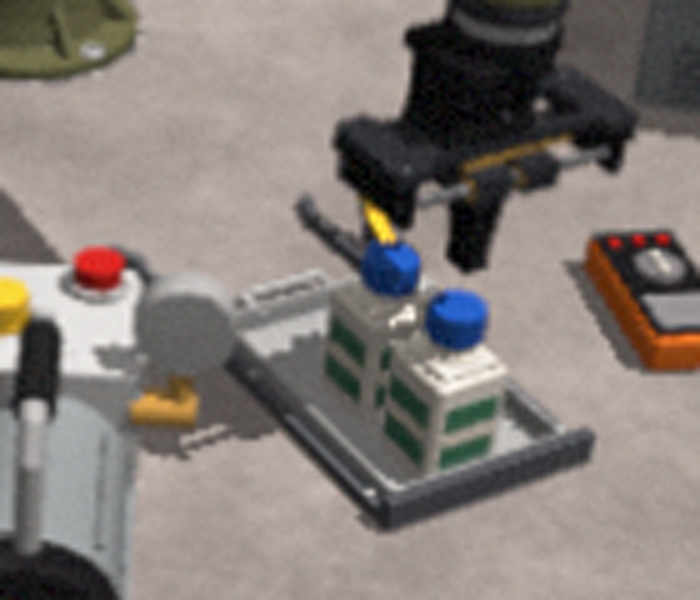

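```bash
python3 -c "
from h import *
im=cv2.resize(cv2.imread('pics/s23.png'),None,fx=.2,fy=.2,interpolation=cv2.INTER_AREA)
print(plane('scene',np.array([(457,303),(466,308),(391,255)])/5+[260,150],.136))
print((proj('scene',[[.632,.342,.136],[.6341,.3433,.1689]])-[260,150])*5)
"
```

```text
[[0.6332563  0.34016848 0.136     ]
 [0.63857775 0.34572788 0.136     ]
 [0.57877539 0.29923315 0.136     ]]
[[459.56073637 302.11412326]
 [468.21821942 263.20623588]]
```

Cap and target agree within 2 mm. Press.

```bash
python3 -m creep '{"twist":[[0,0,0],[0,0,0],[0,0,0],[0,0,0],[0,0,0],[0,0,0],[0,0,0],[0,0,0]],"travel":[[0,-0.1,1.2],[0.1,-0.2,2.2],[0.1,-0.2,2.8],[0.1,-0.2,3.3],[0.1,-0.2,3.7],[0.1,-0.2,4.1],[0.1,-0.2,4.4],[0.1,-0.2,4.4]],"gripper":[0,0,0,0,0,0,0,0]}'

```

```text
time_s: 38.32
tcp_pos: [0.632, 0.3437, 0.1288]
tcp_rot: [-1.543, -2.736, -0.003]
contact_force: [-5.8, -2.6, 20.3]
gripper_width: 0.002
```

```bash
python3 -m creep '{"twist":[[0,0,0],[0,0,0],[0,0,0],[0,0,0],[0,0,0],[0,0,0],[0,0,0]],"travel":[[0,0,-2],[0,0,-5],[0,0,-8],[0,-2,-12],[0,-6,-14],[0,-10,-14],[0,-10,-14]],"gripper":[0,0,4,8.7,8.7,8.7,8.7]}'
python3 -c "
from h import *
F=R.from_rotvec([0,0,np.pi])
t=snapshot('top');s=snapshot('scene')
crop('top',130,120,400,270,'t24.png',2.9,img=t)
hsv=cv2.cvtColor(t,cv2.COLOR_BGR2HSV)
g=cv2.inRange(hsv,(60,60,30),(95,255,200)); w=cv2.inRange(t,(175,175,175),(255,255,255))
m=cv2.morphologyEx(g|w,cv2.MORPH_CLOSE,np.ones((3,3)))
for ct in cv2.findContours(m,cv2.RETR_EXTERNAL,cv2.CHAIN_APPROX_NONE)[0]:
    if 250<cv2.contourArea(ct)<900:
        b=plane('top',cv2.boxPoints(cv2.minAreaRect(ct)),.06)
        print(b.mean(0).round(4),[np.linalg.norm(b[i]-b[(i+1)%4]).round(3) for i in (0,1)],[np.degrees(np.arctan2(*(b[(i+1)%4]-b[i])[1::-1])).round(1) for i in(0,1)],ct[:,0].mean(0))
goto([.54,.05,.28],tool(np.radians(-15),0)*F,False)
"
```

```text
time_s: 38.9
tcp_pos: [0.541, 0.2868, 0.2641]
tcp_rot: [-1.543, -2.73, 0.008]
contact_force: [1.2, -0.7, -0.3]
gripper_width: 0.298
[ 0.4419 -0.318   0.06  ] [np.float64(0.076), np.float64(0.057)] [np.float64(-47.2), np.float64(-136.6)] [338.36206897 211.05172414]
[0.723  0.0763 0.06  ] [np.float64(0.144), np.float64(0.116)] [np.float64(-2.9), np.float64(-93.6)] [230.69090909 136.3030303 ]
at [0.5446 0.2904 0.2639] twist [-0.2 -0.  46.1] travel [-20.34 -12.83  -1.61] steps t 5.8 r 6.4 q7 [-0.82  0.24  0.35  1.49 -0.08  1.43  1.65]
```

View pics/t24.png

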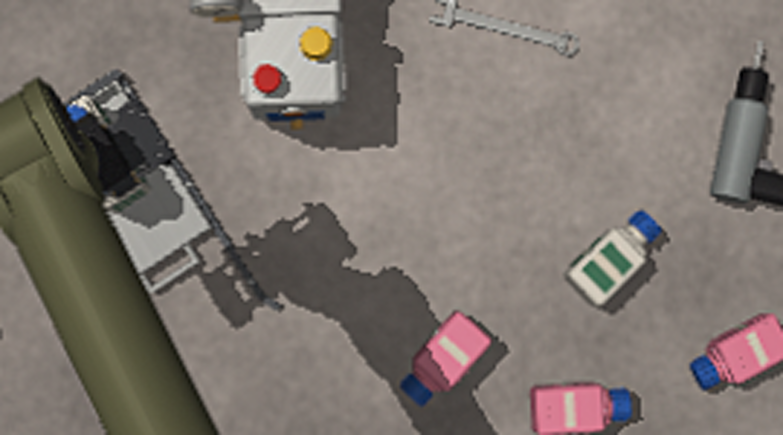

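```bash
python3 -m creep '{"twist":[[0,0,6],[0,0,12],[0,0,18],[0,0,25],[0,0,32],[0,0,39],[0,0,46],[0,0,46]],"travel":[[-3,-1.8,-0.5],[-6,-3.6,-1],[-9,-5.5,-1.6],[-12,-7.3,-1.6],[-15,-9.2,-1.6],[-18,-11,-1.6],[-20.3,-12.8,-1.6],[-20.3,-12.8,-1.6]],"gripper":[8.7,8.7,8.7,8.7,8.7,8.7,8.7,8.7]}'
python3 -c "
from h import *
print(plane('top',[(352.4,197.6)],.045))
p,r=grasp((.442,-.318),.031,-47,TH,back=.14); print(p);p[2]=.24; goto(p,r,False)
"
```

```text
time_s: 39.67
tcp_pos: [0.5424, 0.0431, 0.2801]
tcp_rot: [2.502, 1.895, -0.008]
contact_force: [0.7, 0.1, 0.2]
gripper_width: 0.964
[[ 0.48937614 -0.37563346  0.045     ]]
[ 0.49144488 -0.37102314  0.13578907]
at [0.5424 0.0431 0.2801] twist [29.3  8.5 30.5] travel [-41.22   6.32   4.23] steps t 10.1 r 6.0 q7 [-0.66  0.07  0.56  1.64 -0.03  1.44  1.2 ]
```

```bash
python3 -m creep '{"twist":[[3,1,4],[6,2,8],[10,3,12],[14,4,16],[18,5,20],[22,6,24],[26,7.5,28],[29,8.5,30.5]],"travel":[[-4,0.6,0.4],[-8,1.2,0.8],[-12,1.8,1.2],[-16,2.4,1.6],[-20,3,2],[-25,3.7,2.6],[-30,4.5,3],[-35,5.4,3.6]],"gripper":[8.7,8.7,8.7,8.7,8.7,8.7,8.7,8.7]}'
python3 -c "
from h import *
p,r=grasp((.442,-.318),.031,-48,TH,back=.12); print(p); goto(p,r,False)
"
```

```text
time_s: 40.33
tcp_pos: [0.5072, -0.2753, 0.245]
tcp_rot: [-2.45, -0.986, 0.264]
contact_force: [1.4, -0.6, 0.9]
gripper_width: 1.0
[ 0.48382066 -0.36444655  0.11846857]
at [ 0.5072 -0.2753  0.245 ] twist [-0.1  0.9  1.6] travel [-7.87 10.51  8.52] steps t 3.8 r 0.3 q7 [ 0.07  0.66  0.79  1.19 -0.46  1.98  1.56]
```

```bash
python3 -m creep '{"twist":[[0,1,1.6],[0,1,1.6],[0,1,1.6],[0,1,1.6],[0,1,1.6],[0,1,1.6],[0,1,1.6]],"travel":[[-2,2.5,2],[-4,5,4],[-6,7.5,6],[-7.9,10.5,8.5],[-7.9,10.5,8.5],[-7.9,10.5,8.5],[-7.9,10.5,8.5]],"gripper":[8.7,8.7,8.7,8.7,8.7,8.7,8.7]}'
python3 -c "
from h import *
p,r=grasp((.442,-.318),.031,-48,TH); print(p); goto(p,r,False)
t=crop('top',290,160,410,270,'t25.png',5)
"
```

```text
time_s: 40.92
tcp_pos: [0.4841, -0.3626, 0.1206]
tcp_rot: [-2.465, -0.949, 0.249]
contact_force: [-0.4, 0.1, 0.2]
gripper_width: 0.997
[ 0.44367283 -0.31985786  0.01454552]
at [ 0.4841 -0.3626  0.1206] twist [ 0.  -0.2  0.2] travel [-0.18  0.2  12.12] steps t 2.9 r 0.0 q7 [ 0.22  0.82  0.77  1.23 -0.49  1.82  1.69]
```

View pics/t25.png

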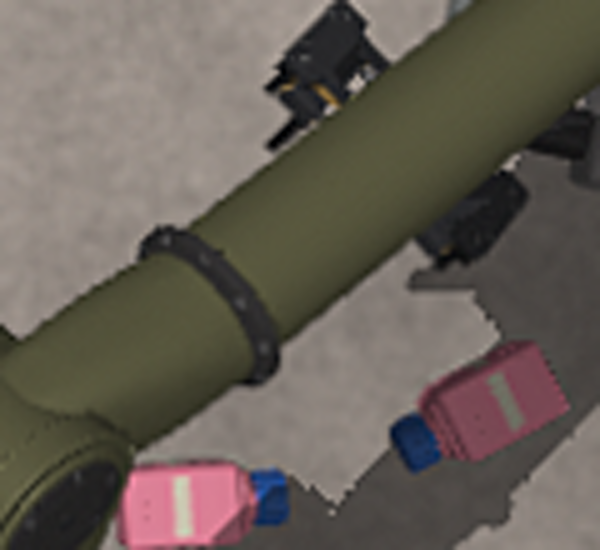

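```bash
python3 -m creep '{"twist":[[0,0,0],[0,0,0],[0,0,0],[0,0,0],[0,0,0],[0,0,0],[0,0,0],[0,0,0]],"travel":[[-0.2,0.2,2],[-0.2,0.2,4],[-0.2,0.2,6],[-0.2,0.2,8.5],[-0.2,0.2,11],[-0.2,0.2,12],[-0.2,0.2,12],[-0.2,0.2,12]],"gripper":[8.7,8.7,8.7,8.7,8.7,8.7,8.7,8.7]}'
python3 -c "
from h import *
p,r=grasp((.442,-.318),.031,-48,TH); print(p); goto(p,r,False)
s=crop('scene',100,130,240,240,'s25.png',5)
"
```

```text
time_s: 41.63
tcp_pos: [0.4444, -0.3207, 0.0174]
tcp_rot: [-2.466, -0.95, 0.246]
contact_force: [-0.2, -0.3, 0.8]
gripper_width: 0.998
[ 0.44367283 -0.31985786  0.01454552]
at [ 0.4444 -0.3207  0.0174] twist [ 0.2 -0.2  0.2] travel [0.   0.05 0.3 ] steps t 0.1 r 0.0 q7 [ 0.15  0.81  0.75  1.48 -0.51  1.6   1.73]
```

View pics/s25.png

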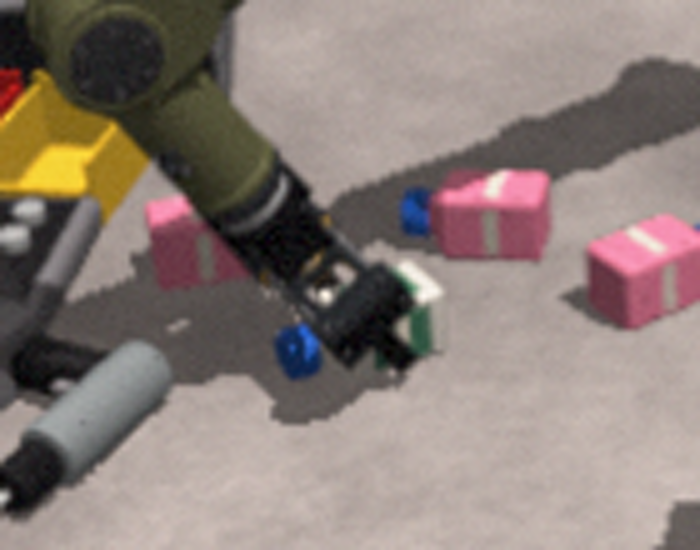

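Fingers straddle the bottle near mid. Close and lift.

```bash
python3 -m creep '{"twist":[[0,0,0],[0,0,0],[0,0,0],[0,0,0],[0,0,0],[0,0,0],[0,0,0]],"travel":[[0,0,0.2],[0,0,0.2],[0,0,0.2],[0,0,0.2],[0,0,0.2],[0,0,0.2],[0,0,0.2]],"gripper":[8.7,4,4,4,4,4,4]}' 45
python3 -m creep '{"twist":[[0,0,0],[0,0,0],[0,0,0],[0,0,0],[0,0,0],[0,0,0]],"travel":[[0,-1,-1.7],[0,-2.5,-4.3],[0,-4.5,-7.8],[0,-6.5,-11],[0,-8,-14],[0,-8,-14]],"gripper":[4,4,4,4,4,4]}'
python3 - <<'E'
from h import *
F=R.from_rotvec([0,0,np.pi])
goto([.55,-.22,.22],tool(np.radians(-55),np.radians(15))*F,False)
E
```

```text
time_s: 42.27
tcp_pos: [0.4418, -0.3206, 0.0143]
tcp_rot: [-2.466, -0.946, 0.249]
contact_force: [-0.6, -1.8, 2.0]
gripper_width: 0.687
time_s: 42.77
tcp_pos: [0.4437, -0.3233, 0.1818]
tcp_rot: [-2.474, -0.95, 0.241]
contact_force: [-0.2, -1.1, -2.2]
gripper_width: 0.685
at [ 0.4437 -0.3233  0.1818] twist [-44.4   0.5   7.1] travel [14.84 -2.34 -2.97] steps t 3.7 r 6.3 q7 [ 0.12  0.65  0.82  1.36 -0.42  1.84  1.68]
```

```bash
python3 -m creep '{"twist":[[-6,0,1],[-12,0,2],[-18,0,3],[-24,0,4],[-31,0.5,5],[-38,0.5,6],[-44,0.5,7],[-44,0.5,7]],"travel":[[2,-0.3,-0.5],[4,-0.6,-1],[6,-0.9,-1.4],[8,-1.2,-1.8],[10.5,-1.6,-2.2],[13,-2,-2.6],[14.8,-2.3,-3],[14.8,-2.3,-3]],"gripper":[4,4,4,4,4,4,4,4]}'
python3 - <<'E'
from h import *
p,r=grasp((.60,-.17),.15,-60,TH,off=0,place=True); goto(p,r,False)
E
```

```text
time_s: 43.43
tcp_pos: [0.551, -0.2073, 0.2122]
tcp_rot: [2.765, 0.897, 0.111]
contact_force: [0.9, 1.5, -2.9]
gripper_width: 0.686
at [ 0.551  -0.2073  0.2122] twist [-45.9  -3.7   4.8] travel [ 5.98 -0.29  7.32] steps t 2.3 r 6.5 q7 [-0.71  0.04  0.96  1.84  0.13  1.09  0.82]
```

```bash
python3 -m creep '{"twist":[[-6,0,0],[-12,-1,1],[-18,-1,2],[-24,-2,2.5],[-31,-2.5,3],[-38,-3,4],[-46,-3.7,4.8],[-46,-3.7,4.8]],"travel":[[1,0,0.5],[2,0,1],[3,0,2],[4,0,3],[5,0,4],[6,-0.2,5.5],[6,-0.3,7],[6,-0.3,7]],"gripper":[4,4,4,4,4,4,4,4]}'
python3 - <<'E'
from h import *
p,r=grasp((.60,-.17),.075,-60,TH,off=0,place=True); goto(p,r,False)
s=crop("scene",130,100,290,240,"s26.png",4)
E
```

```text
time_s: 44.1
tcp_pos: [0.6047, -0.1951, 0.1429]
tcp_rot: [2.048, 0.538, 0.299]
contact_force: [-1.0, -1.3, -2.6]
gripper_width: 0.689
at [ 0.6047 -0.1951  0.1429] twist [-0.5  0.8 -0.1] travel [ 0.88 -7.06  3.25] steps t 1.9 r 0.1 q7 [-0.95  0.3   0.78  2.18  1.22  0.84 -0.63]
```

View pics/s26.png

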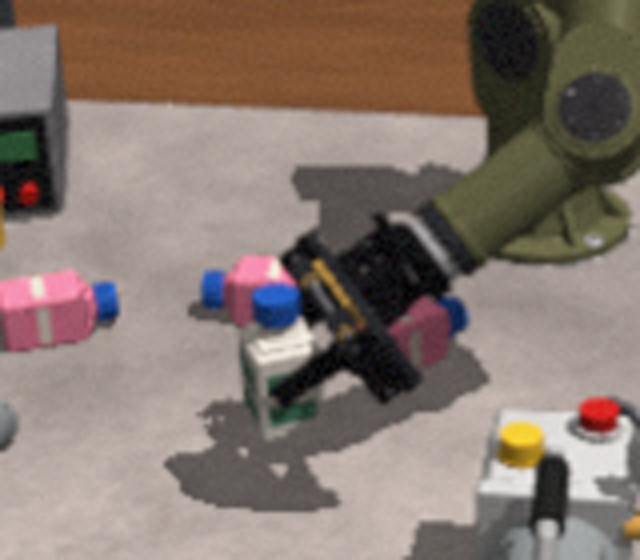

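```bash
python3 -m creep '{"twist":[[0,0.8,0],[0,0.8,0],[0,0.8,0],[0,0.8,0],[0,0.8,0],[0,0.8,0]],"travel":[[0.9,-2,1],[0.9,-4.5,2],[0.9,-6.5,3],[0.9,-7.4,3.5],[0.9,-7.7,3.6],[0.9,-7.7,3.6]],"gripper":[4,4,4,4,4,4]}'
python3 -m creep '{"twist":[[0,0,0],[0,0,0],[0,0,0]],"travel":[[0,-0.2,0.1],[0,-0.4,0.2],[0,-0.4,0.2]],"gripper":[4,4,4]}'
```

```text
time_s: 44.65
tcp_pos: [0.6082, -0.1851, 0.0598]
tcp_rot: [2.049, 0.547, 0.309]
contact_force: [-0.8, -0.2, -3.2]
gripper_width: 0.684
time_s: 44.9
tcp_pos: [0.6089, -0.1842, 0.0562]
tcp_rot: [2.049, 0.546, 0.314]
contact_force: [-0.6, 0.1, -3.2]
gripper_width: 0.688
```

```bash
python3 -m creep '{"twist":[[0,0,0],[0,0,0],[0,0,0]],"travel":[[0,-0.2,0.1],[0,-0.4,0.2],[0,-0.4,0.2]],"gripper":[4,4,4]}'
python3 -m creep '{"twist":[[0,0,0],[0,0,0],[0,0,0]],"travel":[[0,-0.15,0.1],[0,-0.3,0.15],[0,-0.3,0.15]],"gripper":[4,4,4]}'
```

```text
time_s: 45.15
tcp_pos: [0.6084, -0.1839, 0.0511]
tcp_rot: [2.048, 0.547, 0.312]
contact_force: [-0.1, -0.3, -3.6]
gripper_width: 0.688
time_s: 45.4
tcp_pos: [0.6085, -0.184, 0.0484]
tcp_rot: [2.047, 0.546, 0.312]
contact_force: [-1.0, 0.9, 0.3]
gripper_width: 0.683
```

```bash
python3 -m creep '{"twist":[[0,0,0],[0,0,0],[0,0,0],[0,0,0],[0,0,0],[0,0,0]],"travel":[[0,-0.05,0],[0,-0.05,0],[0,-0.05,0],[0,-0.05,0],[0,-0.05,0],[0,-0.05,0]],"gripper":[4,7.8,7.8,7.8,7.8,7.8]}' 20
python3 -m creep '{"twist":[[0,0,0],[0,0,0],[0,0,0],[0,0,0],[0,0,0],[0,0,0],[0,0,0],[0,0,0]],"travel":[[0,0,-1],[0,0,-2.5],[0,0,-5],[0,0,-8],[0,1,-11],[0,4,-12],[0,8,-12],[0,12,-12]],"gripper":[8.7,8.7,8.7,8.7,8.7,8.7,8.7,8.7]}'
python3 -c "
from h import *
t=crop('top',220,110,390,250,'t28.png',4)
s=crop('scene',100,130,300,260,'s28.png',4)
F=R.from_rotvec([0,0,np.pi])
goto([.60,-.16,.25],tool(np.radians(-60),0)*F,False)
"
```

```text
time_s: 45.9
tcp_pos: [0.6083, -0.1838, 0.0477]
tcp_rot: [2.048, 0.546, 0.313]
contact_force: [0.3, 0.3, 0.2]
gripper_width: 0.885
time_s: 46.57
tcp_pos: [0.587, -0.1457, 0.2132]
tcp_rot: [2.048, 0.551, 0.313]
contact_force: [0.9, 0.9, -0.0]
gripper_width: 1.002
at [ 0.5889 -0.1496  0.2174] twist [59.5 -0.3 -0.7] travel [ 0.48  3.54 -0.41] steps t 0.9 r 8.3 q7 [-1.08  0.09  0.77  2.16  1.18  1.07 -0.51]
```

View pics/t28.png

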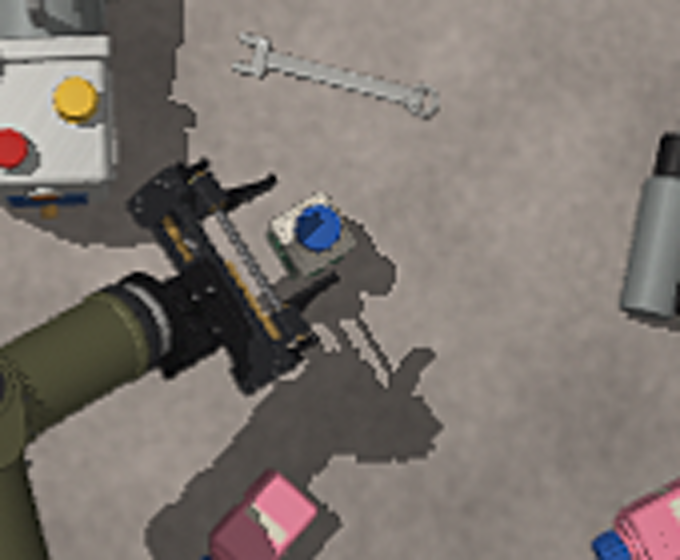

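View pics/s28.png

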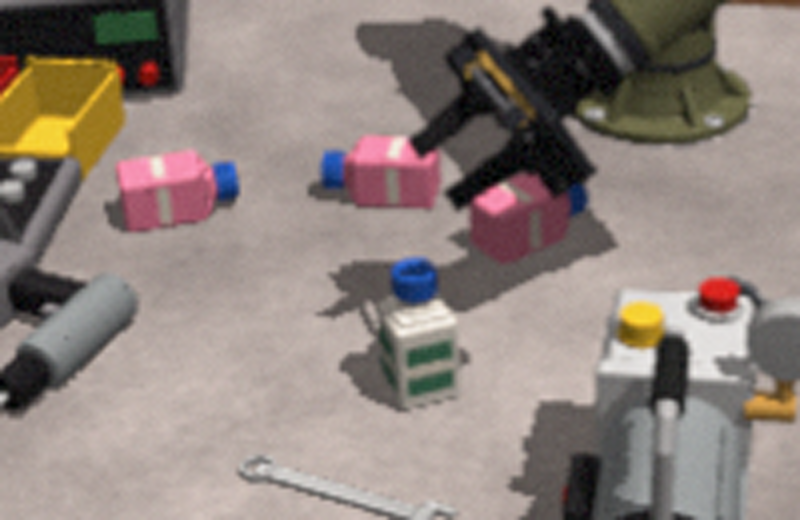

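```bash
python3 -m creep '{"twist":[[7,0,0],[14,0,0],[21,0,0],[28,0,0],[36,0,0],[44,0,0],[52,0,0],[59.5,0,-0.7]],"travel":[[0,1,-0.3],[0,2,-0.4],[0,3.5,-0.4],[0.5,3.5,-0.4],[0.5,3.5,-0.4],[0.5,3.5,-0.4],[0.5,3.5,-0.4],[0.5,3.5,-0.4]],"gripper":[0,0,0,0,0,0,0,0]}'
python3 -m creep '{"twist":[[0,0,0],[0,0,0],[0,0,0],[0,0,0]],"travel":[[0,0,0],[0,0,0],[0,0,0],[0,0,0]],"gripper":[0,0,0,0]}'
python3 -c "
from h import *
F=R.from_rotvec([0,0,np.pi])
goto([.6005,-.171,.124],tool(np.radians(-60),0)*F,False)
"
```

```text
time_s: 47.33
tcp_pos: [0.5991, -0.1537, 0.2448]
tcp_rot: [2.93, 0.797, 0.042]
contact_force: [-1.5, -0.7, 0.6]
gripper_width: 0.48
time_s: 47.67
tcp_pos: [0.5981, -0.1543, 0.2436]
tcp_rot: [2.924, 0.793, 0.038]
contact_force: [-0.5, -0.5, -0.0]
gripper_width: 0.169
at [ 0.5981 -0.1543  0.2436] twist [6.6 0.3 0.3] travel [-0.57  0.18 12.06] steps t 2.9 r 0.9 q7 [-0.66  0.27  0.98  1.61 -0.14  1.3   0.85]
```

```bash
python3 -m creep '{"twist":[[3,0,0],[6.6,0,0],[6.6,0,0],[6.6,0,0],[6.6,0,0],[6.6,0,0],[6.6,0,0]],"travel":[[-0.3,0.2,2],[-0.6,0.2,4],[-0.6,0.2,6],[-0.6,0.2,8],[-0.6,0.2,8],[-0.6,0.2,8],[-0.6,0.2,8]],"gripper":[0,0,0,0,0,0,0]}'
python3 -c "
from h import *
F=R.from_rotvec([0,0,np.pi])
goto([.6005,-.171,.124],tool(np.radians(-60),0)*F,False)
"
```

```text
time_s: 48.25
tcp_pos: [0.5993, -0.1679, 0.1664]
tcp_rot: [3.031, 0.82, -0.004]
contact_force: [0.9, 0.2, 0.9]
gripper_width: 0.004
at [ 0.5993 -0.1679  0.1664] twist [0.  0.2 0.3] travel [-0.04  0.33  4.24] steps t 1.0 r 0.0 q7 [-0.49  0.41  0.92  1.62 -0.33  1.28  1.02]
```

```bash
python3 -m creep '{"twist":[[0,0,0],[0,0,0],[0,0,0],[0,0,0],[0,0,0],[0,0,0],[0,0,0],[0,0,0]],"travel":[[0,0.3,1],[0,0.3,2],[0,0.3,2.8],[0,0.3,3.3],[0,0.3,3.8],[0,0.3,4.2],[0,0.3,4.5],[0,0.3,4.5]],"gripper":[0,0,0,0,0,0,0,0]}'

```

```text
time_s: 48.92
tcp_pos: [0.6011, -0.1736, 0.1246]
tcp_rot: [3.033, 0.815, -0.002]
contact_force: [-7.4, 2.0, 26.0]
gripper_width: 0.006
```

Cap home. Lift, open, regrasp.

```bash
python3 -m creep '{"twist":[[0,0,0],[0,0,0],[0,0,0],[0,0,0],[0,0,0],[0,0,0],[0,0,0],[0,0,0]],"travel":[[0,0,-2],[0,0,-4],[0,0,-5],[0,0,-5],[0,0,-5],[0,0,-5],[0,0,-5],[0,0,-5]],"gripper":[0,4,8.7,8.7,8.7,8.7,8.7,8.7]}'
python3 -m creep '{"twist":[[0,0,0],[0,0,0],[0,0,0],[0,0,0]],"travel":[[0,0,0],[0,0,0],[0,0,0],[0,0,0]],"gripper":[8.7,8.7,8.7,8.7]}'
python3 -c "
from h import *
F=R.from_rotvec([0,0,np.pi])
goto([.6005,-.171,.064],tool(np.radians(-60),0)*F,False)
"
```

```text
time_s: 49.58
tcp_pos: [0.5995, -0.1722, 0.1687]
tcp_rot: [3.033, 0.816, -0.01]
contact_force: [-0.6, 0.4, -0.2]
gripper_width: 0.448
time_s: 49.92
tcp_pos: [0.6001, -0.1725, 0.1698]
tcp_rot: [3.032, 0.815, -0.008]
contact_force: [-0.1, 0.1, 0.2]
gripper_width: 0.757
at [ 0.6001 -0.1725  0.1698] twist [0.  0.3 0.1] travel [ 0.16 -0.11 10.58] steps t 2.5 r 0.0 q7 [-0.48  0.41  0.92  1.61 -0.33  1.29  1.02]
```

```bash
python3 -m creep '{"twist":[[0,0,0],[0,0,0],[0,0,0],[0,0,0],[0,0,0],[0,0,0],[0,0,0],[0,0,0]],"travel":[[0,0,0],[0,0,0],[0,0,0],[0.1,-0.1,2],[0.1,-0.1,4],[0.1,-0.1,6],[0.1,-0.1,7],[0.1,-0.1,7]],"gripper":[8.7,8.7,8.7,8.7,8.7,8.7,8.7,8.7]}'
python3 -m creep '{"twist":[[0,0,0],[0,0,0],[0,0,0],[0,0,0],[0,0,0],[0,0,0],[0,0,0],[0,0,0]],"travel":[[0,0,1.5],[0,0,2.8],[0,0,3.5],[0,0,3.5],[0,0,3.5],[0,0,3.5],[0,0,3.5],[0,0,3.5]],"gripper":[8.7,8.7,8.7,8.7,4,4,4,4]}' 45
python3 -m creep '{"twist":[[0,0,0],[0,0,0]],"travel":[[0,0,0],[0,0,0]],"gripper":[4,4]}'

```

```text
time_s: 50.58
tcp_pos: [0.5985, -0.1706, 0.0975]
tcp_rot: [-3.034, -0.816, 0.014]
contact_force: [-0.7, 0.1, 0.3]
gripper_width: 1.0
time_s: 51.25
tcp_pos: [0.6005, -0.1715, 0.0656]
tcp_rot: [3.032, 0.815, -0.006]
contact_force: [-0.5, -0.5, 1.0]
gripper_width: 0.778
time_s: 51.42
tcp_pos: [0.6005, -0.1714, 0.0654]
tcp_rot: [3.032, 0.816, -0.006]
contact_force: [0.4, 0.8, 0.0]
gripper_width: 0.689
```

```bash
python3 -m creep '{"twist":[[0,0,0],[0,0,0],[0,0,0],[0,0,0],[0,0,0],[0,0,0],[0,0,0],[0,0,0]],"travel":[[0,0,-1],[0,0,-3],[0,0,-6],[0,0,-10],[0,0,-14],[0,0,-18],[0,0,-21],[0,0,-21]],"gripper":[4,4,4,4,4,4,4,4]}'
python3 -c "
from h import *
F=R.from_rotvec([0,0,np.pi])
goto([.52,.08,.27],tool(np.radians(-15),0)*F,False)
"
```

```text
time_s: 52.08
tcp_pos: [0.6034, -0.1726, 0.2826]
tcp_rot: [3.028, 0.814, 0.008]
contact_force: [0.6, -2.3, -1.5]
gripper_width: 0.688
at [ 0.6034 -0.1726  0.2826] twist [  0.5  -0.  -44.9] travel [  5.44 -26.04   1.08] steps t 6.4 r 6.3 q7 [-0.5   0.34  0.96  1.45 -0.28  1.48  0.98]
```

```bash
python3 -m creep '{"twist":[[0,0,-6],[0,0,-12],[0,0,-18],[0,0,-24],[0,0,-31],[0,0,-38],[0,0,-45],[0,0,-45]],"travel":[[0.7,-3.3,0],[1.4,-6.6,0],[2.1,-10,0],[2.8,-13.3,0],[3.4,-16.5,0],[4.1,-19.8,0.5],[4.8,-23,1],[5.4,-26,1]],"gripper":[4,4,4,4,4,4,4,4]}'
python3 -c "
from h import *
F=R.from_rotvec([0,0,np.pi])
T0=np.array([.566,.302]);a=np.radians(31);u=np.array([np.cos(a),np.sin(a)])
print(T0-.074*u)
goto([*(T0-.074*u),.26],tool(a,0)*F,False)
"
```

```text
time_s: 52.75
tcp_pos: [0.5151, 0.0828, 0.2631]
tcp_rot: [-2.484, -1.921, 0.011]
contact_force: [0.6, -0.0, -3.2]
gripper_width: 0.687
[0.50256962 0.26388718]
at [0.5151 0.0828 0.2631] twist [ -0.4   0.1 -45.6] travel [17.22 -5.76  0.26] steps t 4.4 r 6.4 q7 [-0.92  0.02  0.73  1.72 -0.01  1.41  1.13]
```

```bash
python3 -m creep '{"twist":[[0,0,-6],[0,0,-12],[0,0,-19],[0,0,-26],[0,0,-33],[0,0,-40],[0,0,-45.6],[0,0,-45.6]],"travel":[[2.5,-0.8,0],[5,-1.7,0],[7.5,-2.5,0],[10,-3.3,0],[12.5,-4.1,0],[15,-5,0],[17.2,-5.8,0.2],[17.2,-5.8,0.2]],"gripper":[4,4,4,4,4,4,4,4]}'
python3 -m creep '{"twist":[[0,0,0],[0,0,0],[0,0,0]],"travel":[[0,0,0],[0,0,0],[0,0,0]],"gripper":[4,4,4]}'
python3 -c "
from h import *
F=R.from_rotvec([0,0,np.pi])
T0=np.array([.566,.302]);a=np.radians(31);u=np.array([np.cos(a),np.sin(a)])
goto([*(T0-.074*u),.12],tool(a,0)*F,False)
"
```

```text
time_s: 53.42
tcp_pos: [0.5025, 0.2687, 0.2603]
tcp_rot: [-1.535, -2.735, 0.008]
contact_force: [-0.5, 0.9, -4.0]
gripper_width: 0.684
time_s: 53.67
tcp_pos: [0.5056, 0.2605, 0.2619]
tcp_rot: [-1.557, -2.726, 0.009]
contact_force: [0.1, -0.4, -2.8]
gripper_width: 0.682
at [0.5056 0.2605 0.2619] twist [-0.3  0.1 -0.5] travel [ 4.600e-01 -1.000e-02  1.419e+01] steps t 3.4 r 0.1 q7 [-1.04  0.14  0.57  1.61 -0.08  1.41  1.65]
```

```bash
python3 -m creep '{"twist":[[0,0,-0.5],[0,0,-0.5],[0,0,-0.5],[0,0,-0.5],[0,0,-0.5],[0,0,-0.5],[0,0,-0.5],[0,0,-0.5]],"travel":[[0.2,0,2],[0.5,0,5],[0.5,0,8],[0.5,0,11],[0.5,0,13],[0.5,0,14.1],[0.5,0,14.1],[0.5,0,14.1]],"gripper":[4,4,4,4,4,4,4,4]}'
python3 -c "
from h import *
F=R.from_rotvec([0,0,np.pi])
T0=np.array([.566,.302]);a=np.radians(31);u=np.array([np.cos(a),np.sin(a)])
goto([*(T0-.074*u),.0695],tool(a,0)*F,False)
s=crop('scene',260,150,400,270,'s31.png',5)
"
```

```text
time_s: 54.33
tcp_pos: [0.5027, 0.2656, 0.1217]
tcp_rot: [-1.543, -2.734, 0.007]
contact_force: [-0.1, -0.6, -2.8]
gripper_width: 0.686
at [0.5027 0.2656 0.1217] twist [-0.3  0.   0.1] travel [-0.14 -0.07  5.22] steps t 1.3 r 0.0 q7 [-1.02  0.24  0.55  1.8  -0.14  1.14  1.7 ]
```

View pics/s31.png

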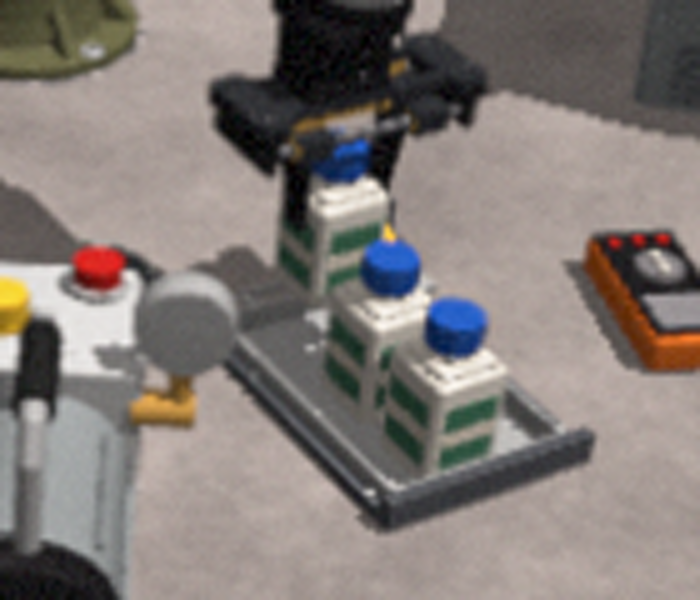

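```bash
python3 -m creep '{"twist":[[0,0,0],[0,0,0],[0,0,0],[0,0,0],[0,0,0],[0,0,0]],"travel":[[-0.1,0,2],[-0.1,0,3.5],[-0.1,0,4.3],[-0.1,0,4.8],[-0.1,0,5.1],[-0.1,0,5.1]],"gripper":[4,4,4,4,4,4]}'
python3 -m creep '{"twist":[[0,0,0],[0,0,0],[0,0,0]],"travel":[[0,0,0.2],[0,0,0.3],[0,0,0.3]],"gripper":[4,4,4]}'

```

```text
time_s: 54.88
tcp_pos: [0.5028, 0.2654, 0.0705]
tcp_rot: [-1.541, -2.735, 0.006]
contact_force: [0.1, 0.1, -2.3]
gripper_width: 0.684
time_s: 55.13
tcp_pos: [0.5034, 0.2658, 0.0695]
tcp_rot: [-1.541, -2.736, 0.004]
contact_force: [-2.5, -1.9, 7.6]
gripper_width: 0.688
```

```bash
python3 -m creep '{"twist":[[0,0,0],[0,0,0],[0,0,0],[0,0,0],[0,0,0],[0,0,0],[0,0,0],[0,0,0]],"travel":[[0,0,-0.1],[0,0,-0.1],[0,0,-0.1],[0,0,-0.1],[0,0,-1],[0,0,-3],[0,0,-6],[0,0,-10]],"gripper":[7.5,7.5,7.5,7.5,7.5,7.5,7.5,7.5]}' 20
python3 -m creep '{"twist":[[0,0,0],[0,0,0],[0,0,0],[0,0,0],[0,0,0],[0,0,0]],"travel":[[0,0,-3],[0,0,-6],[0,0,-9],[0,0,-10],[0,0,-10],[0,0,-10]],"gripper":[8,8,8,8,8,8]}' 20
python3 -c "
from h import *
F=R.from_rotvec([0,0,np.pi])
goto([.50,-.1,.32],tool(np.radians(-10),0)*F,False)
"
```

```text
time_s: 55.8
tcp_pos: [0.5012, 0.2644, 0.1663]
tcp_rot: [-1.54, -2.734, 0.015]
contact_force: [-0.1, 0.9, 0.3]
gripper_width: 0.863
time_s: 56.3
tcp_pos: [0.5033, 0.2657, 0.267]
tcp_rot: [-1.541, -2.735, 0.007]
contact_force: [-1.0, 1.3, -0.3]
gripper_width: 0.922
at [0.5033 0.2657 0.267 ] twist [-0.3  0.1 41.2] travel [-31.11 -19.25  -5.21] steps t 8.9 r 5.8 q7 [-1.04  0.14  0.57  1.6  -0.08  1.42  1.65]
```

Move the arm aside to inspect everything.

```bash
python3 -m creep '{"twist":[[0,0,6],[0,0,12],[0,0,18],[0,0,24],[0,0,30],[0,0,36],[0,0,41],[0,0,41]],"travel":[[-2,-1,-3],[-6,-3.5,-5],[-10,-6,-5],[-14,-8.5,-5],[-18,-11,-5],[-22,-13.5,-5],[-27,-16.5,-5],[-31,-19,-5]],"gripper":[8,8,8,8,8,8,8,8]}'
python3 -c "
from h import *
t=snapshot('top');s=snapshot('scene');cv2.imwrite('pics/rawt32.png',t);cv2.imwrite('pics/raws32.png',s)
crop('top',130,120,240,240,'t32.png',5,img=t)
crop('scene',260,150,400,270,'s32.png',5,img=s)
"
```

```text
time_s: 56.97
tcp_pos: [0.5006, -0.0464, 0.3158]
tcp_rot: [-2.404, -2.018, 0.012]
contact_force: [0.2, 0.2, 0.3]
gripper_width: 0.918
```

View pics/t32.png

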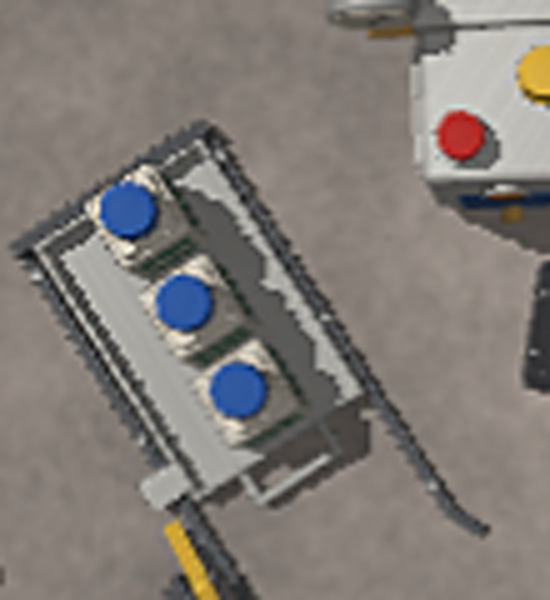

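View pics/s32.png

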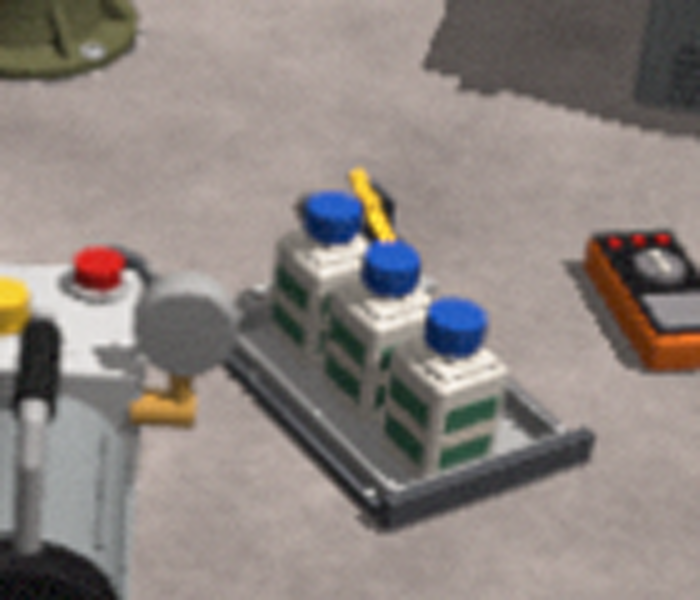

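```bash
python3 -c "
from h import *
def P(l,z): return plane('top',np.array(l)/5+[130,120],z)
c=P([(40,250),(205,140),(367,393),(200,498)],.024);print(c.round(3),c.mean(0)); 
h=P([(265,503),(330,462)],.015).mean(0);a=np.radians(31);u=np.array([np.cos(a),np.sin(a)]);v=np.array([-u[1],u[0]])
print('tray from handle',h[:2]+.145*u)
T=(c.mean(0)[:2]+h[:2]+.145*u)/2;print(T)
# bay origin from stop: catch hinge etc
t=cv2.imread('pics/rawt32.png');s=cv2.imread('pics/raws32.png')
for n,i,(x0,y0,x1,y1) in(('top',t,(140,140,200,215)),('scene',s,(315,180,365,225))):
    m=cv2.inRange(cv2.cvtColor(i,cv2.COLOR_BGR2HSV),(105,120,50),(125,255,255))
    M=m*0;M[y0:y1,x0:x1]=m[y0:y1,x0:x1]
    k,l,st,ce=cv2.connectedComponentsWithStats(M)
    for j in range(1,k):
        if st[j,4]>12:
            p=plane(n,ce[j],.126)[0];print(n,ce[j].round(1),st[j],p.round(3),'tray',((p[:2]-T)@u).round(3),((p[:2]-T)@v).round(3))
# catch tip
print('tab/catch', [(((q[:2]-T)@u).round(3),((q[:2]-T)@v).round(3)) for q in P([(170,525),(215,597)],.013)], [(((q[:2]-T)@u).round(3),((q[:2]-T)@v).round(3)) for q in P([(145,490),(163,510),(185,465)],.022)])
crop('scene',310,170,360,215,'s33.png',12,img=s)
crop('top',150,205,190,245,'t33.png',14,img=t)
"
```

```text
[[0.617 0.425 0.024]
 [0.697 0.298 0.024]
 [0.502 0.178 0.024]
 [0.427 0.306 0.024]] [0.56053112 0.30173738 0.024     ]
tray from handle [0.56086644 0.30772184]
[0.56069878 0.30472961]
top [155.2 161.7] [150 156  11  12 102] [0.632 0.339 0.126] tray 0.079 -0.008
top [166.4 180.1] [161 175  12  11  98] [0.565 0.299 0.126] tray 0.001 -0.007
top [177.3 197.6] [172 193  11  11  92] [0.502 0.261 0.126] tray -0.073 -0.007
scene [326. 193.] [321 189  11  10  91] [0.515 0.26  0.126] tray -0.062 -0.014
scene [337.8 203.2] [333 198  11  11 100] [0.577 0.299 0.126] tray 0.011 -0.013
scene [350.6 214.9] [345 210  12  11 109] [0.644 0.338 0.126] tray 0.089 -0.015
tab/catch [(np.float64(-0.118), np.float64(0.101)), (np.float64(-0.183), np.float64(0.101))] [(np.float64(-0.087), np.float64(0.102)), (np.float64(-0.107), np.float64(0.099)), (np.float64(-0.087), np.float64(0.067))]
```

View pics/s33.png

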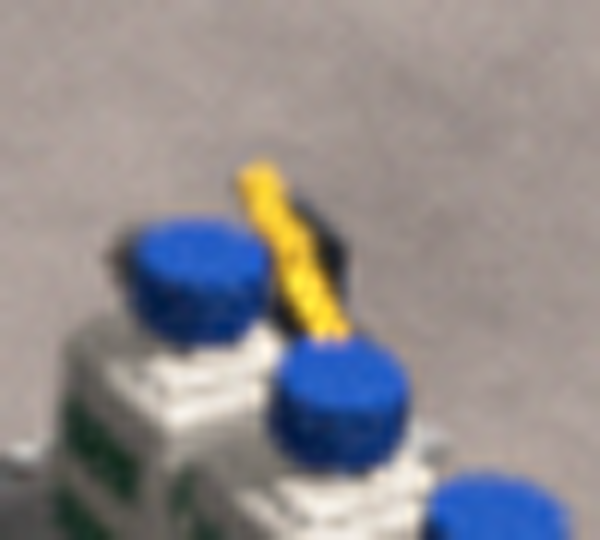

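View pics/t33.png

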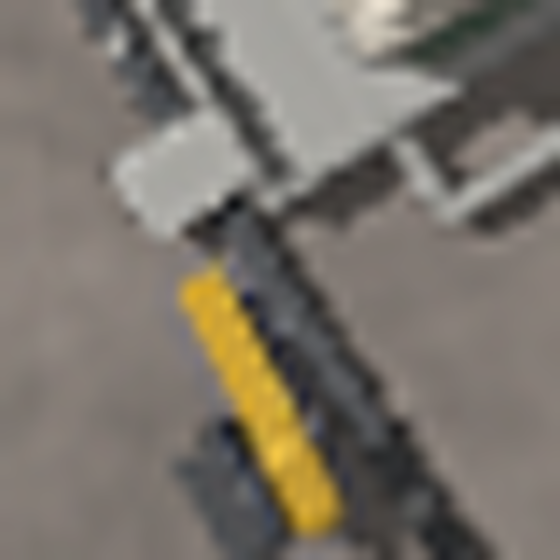

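```bash
python3 -m creep '{"twist":[[0,0,0],[0,0,0],[0,0,0],[0,0,0]],"travel":[[0,0,0],[0,0,0],[0,0,0],[0,0,0]],"gripper":[8,8,8,8]}'
python3 -c "
from h import *
a=cv2.imread('pics/raw_top0.png');t=snapshot('top');cv2.imwrite('pics/t34.png',cv2.resize(t,None,fx=1.5,fy=1.5))"
```

```text
time_s: 57.4
tcp_pos: [0.5019, -0.0429, 0.3172]
tcp_rot: [-2.399, -2.027, 0.01]
contact_force: [-0.2, 0.5, -0.4]
gripper_width: 0.918
```

View pics/t34.png

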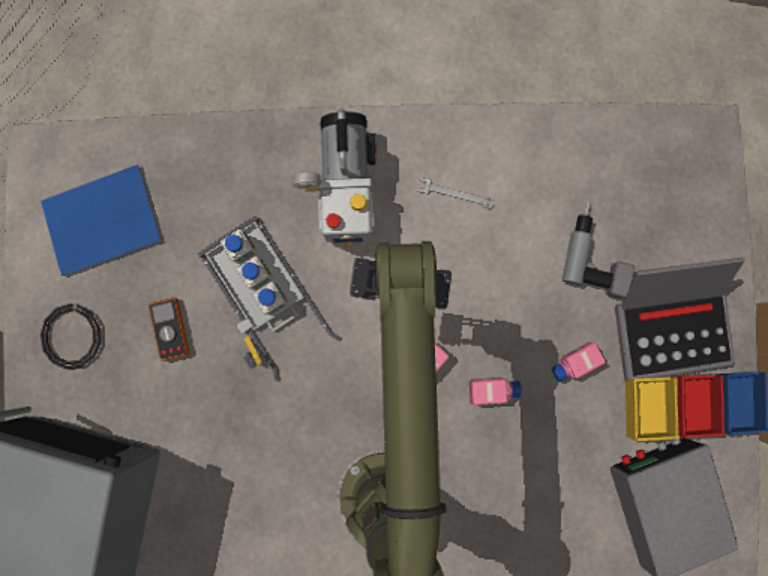

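The picture shows three bottles standing in the tray at (233,243), (250,271) and (266,297). The tray is home with the catch behind its tab at (252,345). The drill, meter, wrench and pink bottles are where they were, and the arm is clear.

```bash
python3 -c "
from workcell import workorder
print(workorder.finish_job())"
```

```text
the job is handed in; nothing more can be done
None
```

The job is handed in at about 57 s of the 210 s allowed; it reported no verdict.

**What I did**
- **Tray:** I pushed it home against its end stop, so the yellow catch dropped behind the tab.
- **Pump:** I pressed the filler plug and exhaust cap down to their stops. The fingertips stopped at 0.178 m on both, which matches home.
- **Bottles:** All three white bottles were present. I stood each one up and pressed its cap to the stop (0.1246 m on the bench and 0.1288 m in the tray, against 0.124 m and 0.128 m expected). They stand in a row in the tray at about x = +0.078, +0.002 and -0.073 m.
- **The knock:** One bottle was knocked about 3 cm during the run. I measured it again before picking it up.

**Last checks:** The final pictures show all three bottles upright, the catch low behind the tab, and the arm touching nothing. The drill, multimeter, wrench and pink bottles look unmoved by eye.

**What disagreed**
- The two cameras differ by about 10 mm on the cap positions, probably because the blue mask also takes in the caps' sides. The top camera agrees with the robot's release positions.
- The picture-based tray centre was about 6 mm off the one found by contact. The furthest bottle is at 0.079 m by the top camera against the 0.088 m limit, though the other camera's reading with that same bias was 0.089 m.

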